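Draw one bar stub from the slide-gate dispenser

ROBOT

A 6-joint arm with a two-finger parallel gripper is mounted at the origin on a cart in front of the work surface, level with it; the furniture and walls round the work are solid. World frame = base frame: x ahead of the robot, y to its left, z up, the work surface at z = 0. Lengths are in m, angles in rad, forces in N, time in s.
With the tool pointing down it reaches from about 0.4 to 0.825 m from the base axis. Payload 7 kg.
Tool frame: the origin (TCP) lies where the fingers leave the gripper's body, on its centre line; the fingertips stand robot.tip_extent ahead of it and the grasp point (between the pads) lies 47 mm ahead of it (robot.tip_extent is the distance from the TCP to the fingertips, in m); z points along the fingers, y is the direction in which the jaws open and shut (so a half turn about z gives the same grasp; the last joint's range is limited). The gripper opens to 88 mm and grips with 3 to 60 N. Pads are 19 mm wide; open, the fingers measure 130 mm over their backs; the gripper's body (78 mm by 193 mm) begins 47 mm behind the grasp point.
Start: joints at [1.499, 0.359, 0.012, 0, -1.224, -0.288], TCP at [0.238, 0.632, 0.292] pointing down, gripper open.
Joint ranges: [-3.07, 3.07], [-1.43, 2.12], [-1.02, 1.25], [-3.03, 1.67], [-3.05, -0], [-3.03, 3.03]. Speed limits (rad/s): [2.39, 2.39, 3.01, 3.14, 3.14, 3.14].

INTERFACE

Orientations are given as a rotation vector (axis times angle).
In Python, from bench import sensors, cams, robot gives the robot as it stands.
- The arm moves only by the tool move_arm, never from a script. Its argument "increments" is a list of rows, each a list of 3 entries, a list of its own where there are three numbers: the turn, a rotation vector about the tool's x, y, z in rad, then the shift along the tool's x, y, z in mm, then the opening, from 0 (shut) to 1 (fully open). A call has 1 to 10 rows; each row shifts and turns the commanded pose from where the row before left it, along the tool's axes as they then stand; what a row does not reach is not made up. A row lasts 1/10 s, in which the tool goes at most 50 mm and 8.59 degrees, less where a joint would pass 70% of its speed; a pose out of reach is approached as far as the arm can. A call is refused whole if a number of a shift passes 50 or a number of a turn 0.15, either way. A call with a gripper value outside its range is refused whole. The fingers move at their own pace and stop on an object; "grip_force" is the grip in N (left out, the last holds). Time passes only in rows, so rows that do not move let the fingers close. It gives the time, the measured TCP pose, the force and the opening at its end, in the units of the state.
- sensors.read_state(): the state, without advancing time (a new reading comes with each control period).
- cams.snapshot(name): name is "scene" or "top"; returns a dict with "img" (400x640x3 uint8, red, green, blue), "z_map" (400x640 float32, m along the optical axis (not along the pixel's ray), 0 where there is no reading), "fx", "fy", "cx", "cy" (pixels), "k1" (the pictures are not rectified: a ray, as slopes to the right and down, at radius r is drawn at 1 + k1 r^2 times it, then the intrinsics apply), "world_to_cam" (4x4, takes a point from world to camera coordinates). Camera axes: x right, y down, z forward; pixel columns grow to the right and rows downward; lengths in m; the calibration is good to about 2 mm. A picture is of the moment at which its call begins.
- robot.sign_off(): hands the job in, once; it reports no verdict.
The state is a dict: "time": time; "qpos": joint angles; "qvel": joint speeds; "joint_torque": joint torques, N m; "tool_pos": TCP position; "tcp_rot": TCP orientation; "wrist_force": force on the tool from outside, world axes, zero at the start; "torque": the same for the moment, N m; "grip_width": finger opening in m.
Only numpy, scipy, OpenCV 4.12 (cv2) and the standard library are available. Lean on these libraries where they do the work, as an engineer would, in place of code of your own. Each camera call takes 0.05 s, during which the arm holds its last target.

TASK

Lift the catch tray out of its wooden nest, set it down on the bench at the open mouth of the stub dispenser's tunnel, then take it again by its tongue and push it in fully home against the back stop. With the tray home, pull the stiff slide gate out to the 40 mm mark (pointer bar at the white lines on the rails) so that only the rear bar stub drops into the tray and the front one stays in its pocket. Leave the gate there, let go, and leave the other things on the bench where they are.

Things in the scene. Friction and masses are not known exactly. Their poses are not given: they have to be found in the camera images.
- dispenser: Fixed grey sheet-metal stub dispenser, 102 mm (x) by 104 mm (y), 120 mm tall. Origin on the bench under the middle between its two pockets, z up. On its roof stands an open-topped magazine (x -42 to 42, y -18 to 18, top z = 120) with two 28 mm square pockets: rear at x = 19, front at x = -19. The gate comes out at the front along its -x, between two rails that reach to x = -104 (top z = 72).
- tunnel_mouth (a point): Middle of the lower edge of the dispenser's tunnel mouth, on the bench at dispenser y = -66; axes as the dispenser's. The tunnel runs along +y: 86 mm wide inside, roof underside at 60 mm, roof top at 66 mm; flared guides stand 26 mm out in front of the mouth; the back stop is 96 mm inside it.
- tray_home (a point): Where tray_divider lies when the tray is home on the bench (dispenser x = 0, y = -30, z = 29 mm); axes as the dispenser's. The tray's x axis then points along this +y.
- gate (a joint): How far the slide gate is out, in m: 0 = shut, grows as it is pulled along the dispenser's -x; stop at 0.075. The 40 mm mark is 0.040. It slides stiffly (about 8 to 12 N) and stays where it is left. It starts shut or up to 8 mm out. A dark pointer bar across it is level with the white lines on the rails at 40 mm.
- gate_flange (a point): Gripping point on the gate's upright pull flange, an aluminium plate 10 mm thick along the dispenser's x, 44 mm wide along its y, from z = 68 to z = 118; the point is on its centre at z = 101 mm and moves with the gate. With the gate shut it stands 59 mm in front of the magazine's front face. Axes as the dispenser's.
- tray_divider (a point): Loose steel catch tray, 0.32 kg: open box 108 mm long (its x), 76 mm wide, walls 5 mm thick, 32 mm tall, floor 4 mm. Point 29 mm above its underside on a cross divider near the balance point: 10 mm thick along x, 50 mm wide, top at 40 mm; beside it compartments 38 mm long (behind) and 50 mm (front), one for each finger. x points to the front end (goes in first, 60 mm ahead); z up.
- tray_tongue (a point): Point on the tray's tongue, a bar 14 mm wide (tray y) and 14 mm tall that sticks out 56 mm behind the tray's back end, with an 18 mm round knob at the tip. The point is 72 mm behind tray_divider, 24 mm behind the back end, 29 mm above the underside. Axes as the tray's. In the nest wooden cheeks hide it from the fingers; with the tray home it stands out of the tunnel.
- nest: Fixed wooden nest, 186x100x40 mm (the tongue end narrower), open on top, in which the tray lies at the start with 4 mm of play, its underside 4 mm above the bench. Its walls are higher than the tray's, so that the tray can only be taken by its divider and lifted straight up. Origin on the bench under the middle of the tray's box; x as the lying tray's.
- rear_stub_center (a point): Centre of the rear bar stub (plain steel cylinder 22 mm across, 45 mm tall, 0.13 kg), standing on the gate in the rear pocket; it drops through by the time the gate is 35 mm out.
- front_stub_center (a point): Centre of the front bar stub, alike, standing on the gate in the front pocket. It begins to drop when the gate is out by more than about 50 mm.
- small_tin: Bystander, to be left alone: small round lidded tin, 34 mm across and 26 mm tall; origin at the centre of its underside.
- vee_block: Bystander, to be left alone: ground steel vee block, 57x51x34 mm; origin at the centre of its underside.
- steel_dish: Bystander, to be left alone: shallow open round dish, 51 mm across and 16 mm tall; origin at the centre of its underside.

How it is judged:
On the way:
1. the tray is fully home in the tunnel while the gate is still shut (y of tray_divider in the frame of dispenser between -0.038 and -0.022 m and x of tray_divider in the frame of dispenser between -0.012 and 0.012 m and angle between tray_divider's own z axis and vertical below 0.08 rad and value of joint gate below 0.015 m), for 0.2 s.
At the end, for the whole second after the job is handed in: the tray lies flat in the tunnel within 8 mm of the back stop; the gate stands 35 to 45 mm out; the rear stub lies in the tray's front compartment; the front stub still stands in its pocket; the gate is at rest (y of tray_divider in the frame of dispenser between -0.038 and -0.022 m and x of tray_divider in the frame of dispenser between -0.012 and 0.012 m and angle between tray_divider's own z axis and vertical below 0.08 rad and value of joint gate between 0.035 and 0.045 m and x of rear_stub_center in the frame of tray_divider between 0.005 and 0.056 m and y of rear_stub_center in the frame of tray_divider between -0.034 and 0.034 m and z of rear_stub_center in the frame of tray_divider below 0.012 m and x of front_stub_center in the frame of dispenser between -0.03 and -0.008 m and z of front_stub_center in the frame of dispenser between 0.085 and 0.105 m and velocity of joint gate below 0.005 m/s); the robot touches nothing.
It fails at once if a bystander (small tin, vee block or dish) is moved by more than 30 mm (distance of any of small_tin, vee_block, steel_dish from where it was at the start of the episode above 0.03 m).
It also fails if it takes over 72 s, if anything falls off the work surface, if the arm or the gripper's body presses on something with over 40 N, if the wrist force passes 120 N, or if a joint passes its speed limit or range.

## Working session

There is one attempt and no reset: what is moved stays moved. The work goes in short steps, Python scripts to look and compute and a tool call to move; the robot and the scene stay as the last step left them, time stands still between calls to the robot, and variables do not carry over. Pictures are saved under pics/ and viewed, and the job is handed in when it is done.

Besides the shell and the picture viewer there is one more tool, called as name(argument=value, ...) on one line, values as JSON. move_arm: Moves the arm, as the interface text tells. Its arguments: {"type":"object","properties":{"increments":{"type":"array","items":{"type":"array"}},"grip_force":{"type":"number"}},"required":["increments"]}

```bash
ls; mkdir -p pics; python3 - <<'E'
from bench import sensors,cams,robot
import cv2
s=sensors.read_state()
for k,v in s.items(): print(k,v)
print(robot.tip_extent)
for n in("scene","top"):
    d=cams.snapshot(n); cv2.imwrite(f"pics/{n}0.png",d["img"][:,:,::-1])
    print(n,d["fx"],d["fy"],d["cx"],d["cy"],d["k1"]);print(d["world_to_cam"].round(4))
E
```

```text
pics
time 0.0
qpos [ 1.49912221e+00  3.59400718e-01  1.10537182e-02 -3.74708416e-04
 -1.22411378e+00 -2.88093055e-01]
qvel [-0.00041235  0.00120921 -0.00072552 -0.00164154  0.00072187 -0.00045438]
joint_torque [ 1.95192308e-05 -5.82722104e+01  2.93058532e+01  6.99723333e+00
  7.06657040e-03 -1.64618368e-04]
tool_pos [0.23751696 0.63141343 0.291207  ]
tcp_rot [ 3.08920026e+00 -5.61972414e-01 -2.67661426e-04]
wrist_force [-0.00033548 -0.09390983  0.04464717]
torque [-0.02345361 -0.01027289 -0.03456655]
grip_width 0.08732701780137803
0.0656
scene 393.95365967686604 393.95365967686604 321.3570561474759 196.03888722491462 0.024804144013763532
[[ 0.8697 -0.4934  0.0135 -0.4682]
 [-0.1925 -0.3641 -0.9112  0.2113]
 [ 0.4545  0.7899 -0.4116  0.7486]
 [ 0.      0.      0.      1.    ]]
top 505.4473727387984 505.4473727387984 327.05914239978324 200.51533695013885 0.018354969465608988
[[ 0.0229 -0.9997 -0.0032  0.0515]
 [-0.9916 -0.0223 -0.1277  0.5904]
 [ 0.1276  0.0061 -0.9918  1.2409]
 [ 0.      0.      0.      1.    ]]
```

View pics/scene0.png

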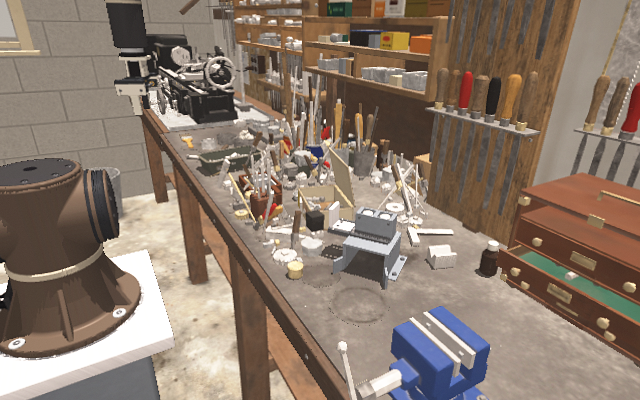

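View pics/top0.png

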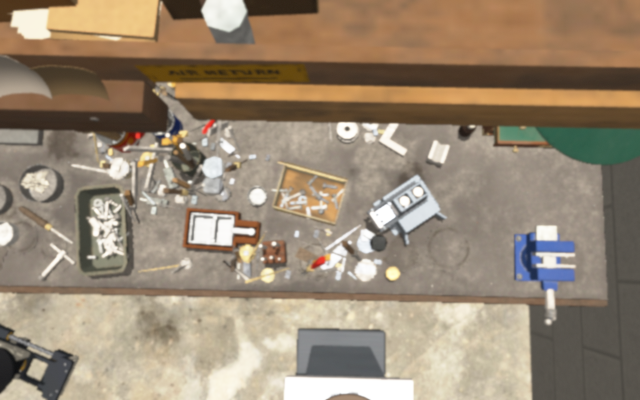

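Top view: the nest with the tray is near (222,231), and the dispenser is near (407,207) with its gate pointing left and up. I'll enlarge both.

```bash
python3 - <<'E'
import cv2
a=cv2.imread("pics/top0.png")
cv2.imwrite("pics/c1.png",cv2.resize(a[195:265,170:310],None,fx=5.5,fy=5.5,interpolation=cv2.INTER_CUBIC))
cv2.imwrite("pics/c2.png",cv2.resize(a[160:285,340:480],None,fx=4.8,fy=4.8,interpolation=cv2.INTER_CUBIC)[:600])
b=cv2.imread("pics/scene0.png")
cv2.imwrite("pics/c3.png",cv2.resize(b[170:320,220:420],None,fx=4,fy=4,interpolation=cv2.INTER_CUBIC))
E
```

```text
(no output)
```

View pics/c1.png

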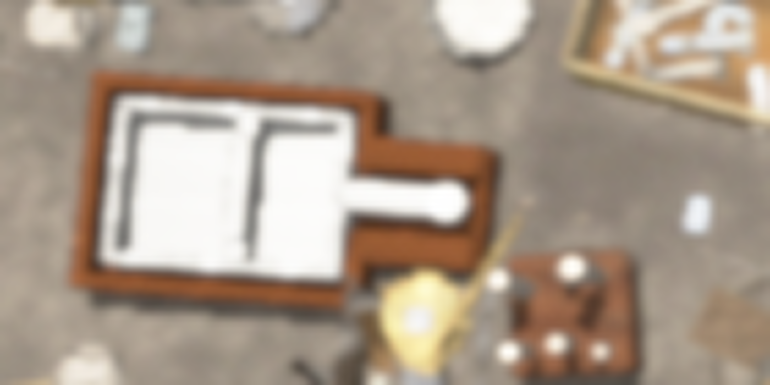

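View pics/c2.png

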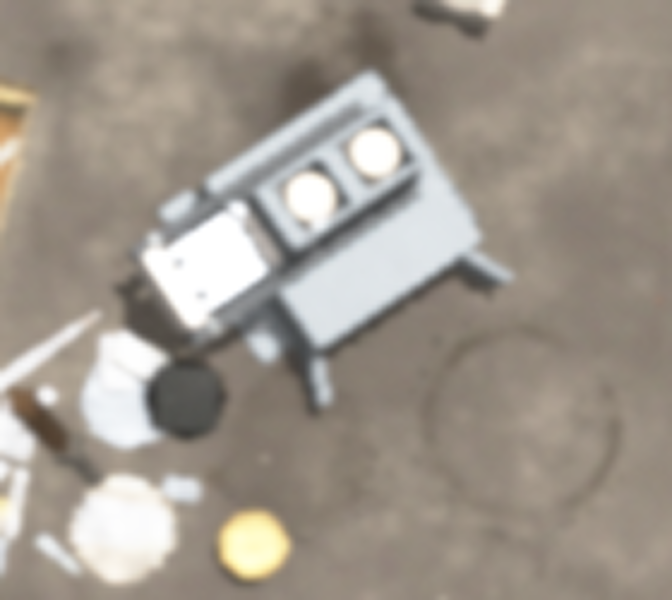

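View pics/c3.png

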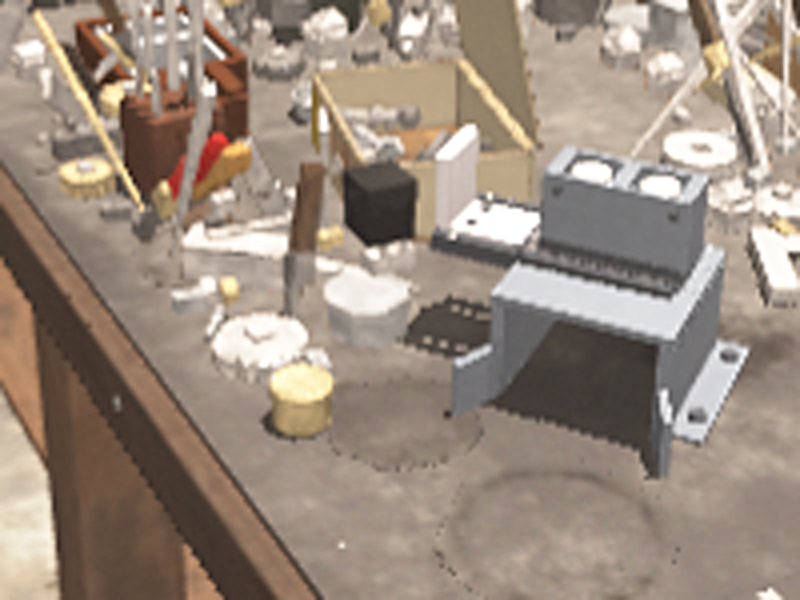

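```bash
cat > h.py <<'E'
import numpy as np, cv2
from bench import sensors,cams,robot
from scipy.spatial.transform import Rotation as R
def K(d): return np.array([[d["fx"],0,d["cx"]],[0,d["fy"],d["cy"]],[0,0,1]])
def rays(d,uv):
    # world origin & dirs (camera z =1)
    p=cv2.undistortPoints(np.array(uv,float).reshape(-1,1,2),K(d),np.array([d["k1"],0,0,0.])).reshape(-1,2)
    W=d["world_to_cam"]; Rm=W[:3,:3]; o=-Rm.T@W[:3,3]
    return o,np.c_[p,np.ones(len(p))]@Rm
def plane(d,uv,z):
    o,r=rays(d,uv); return o+r*((z-o[2])/r[:,2])[:,None]
def cloud(d):
    v,u=np.mgrid[0:400,0:640]; o,r=rays(d,np.c_[u.ravel(),v.ravel()])
    P=o+r*d["z_map"].ravel()[:,None]; P[d["z_map"].ravel()<=0]=np.nan
    return P.reshape(400,640,3)
def proj(d,P):
    W=d["world_to_cam"]; q=np.atleast_2d(P)@W[:3,:3].T+W[:3,3]
    return cv2.projectPoints(q,np.zeros(3),np.zeros(3),K(d),np.array([d["k1"],0,0,0.]))[0].reshape(-1,2)
E
python3 - <<'E'
from h import *
d=cams.snapshot("top");C=cloud(d)
np.savez("top0.npz",C=C,**{k:d[k] for k in d})
def c1(x,y): return (170+x/5.5-.4,195+y/5.5-.4)
def c2(x,y): return (340+x/4.8-.4,160+y/4.8-.4)
pts={"bench":c2(520,560),"roof":c2(380,280),"stubR":c2(375,153),"stubF":c2(308,196),"gateplate":c2(200,270),"black":c2(185,395),"dish?":c2(125,525),"tin":c2(255,545),"white jar":c2(125,400),
"divider":c1(245,180),"tongueknob":c1(448,202),"nestwall":c1(240,88),"traywall":c1(225,105),"nest cheek":c1(430,155),"funnel":c1(418,315),"woodblock":c1(570,320),"whitedisc":c1(480,20),"peg":c1(570,268)}
for k,(u,v) in pts.items():
    print(k,(round(u),round(v)),C[round(v),round(u)].round(3))
# height map picture
z=C[...,2]; im=np.clip(np.nan_to_num(z)/0.15*255,0,255).astype(np.uint8)
cv2.imwrite("pics/hz.png",cv2.resize(cv2.applyColorMap(im,cv2.COLORMAP_JET)[120:300,170:490],None,fx=2.5,fy=2.5,interpolation=cv2.INTER_NEAREST))
E
```

```text
bench (448, 276) [ 0.407 -0.248  0.001]
roof (419, 218) [ 0.547 -0.163  0.065]
stubR (418, 191) [ 0.607 -0.152  0.113]
stubF (404, 200) [ 0.584 -0.118  0.116]
gateplate (381, 216) [ 0.549 -0.068  0.074]
black (378, 242) [ 0.484 -0.058  0.113]
dish? (366, 269) [ 0.42  -0.037  0.019]
tin (393, 273) [ 0.411 -0.105  0.023]
white jar (366, 243) [ 0.485 -0.036  0.022]
divider (214, 227) [0.515 0.346 0.046]
tongueknob (251, 231) [0.508 0.254 0.036]
nestwall (213, 211) [0.556 0.353 0.035]
traywall (211, 214) [0.549 0.358 0.033]
nest cheek (248, 223) [0.527 0.262 0.041]
funnel (246, 252) [0.455 0.263 0.048]
woodblock (273, 253) [0.453 0.194 0.062]
whitedisc (257, 198) [nan nan nan]
peg (273, 243) [0.473 0.183 0.166]
```

View pics/hz.png

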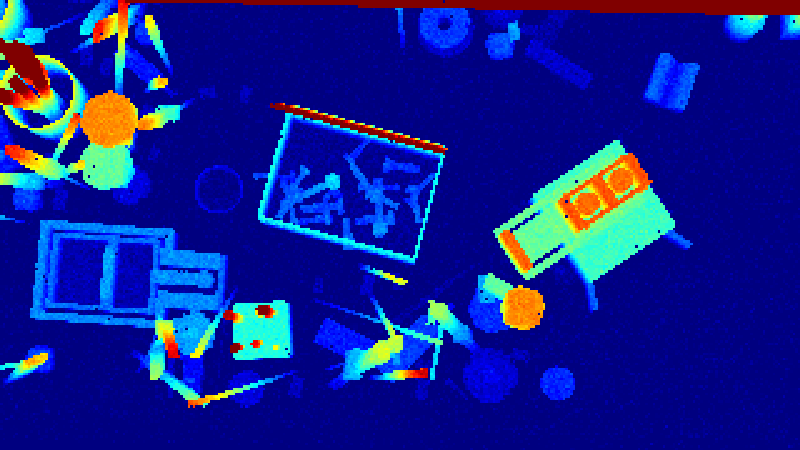

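```bash
cat >> h.py <<'E'
def xyz_rect(m,C,z0,z1,d,zt,box):
    u0,v0,u1,v1=box
    k=np.zeros(m.shape,np.uint8); k[v0:v1,u0:u1]=1
    k&=((C[...,2]>z0)&(C[...,2]<z1)&m).astype(np.uint8)
    cs,_=cv2.findContours(k,cv2.RETR_EXTERNAL,cv2.CHAIN_APPROX_NONE)
    c=max(cs,key=cv2.contourArea).reshape(-1,2)
    P=plane(d,c,zt)[:,:2]
    return P,cv2.minAreaRect((P*1000).astype(np.float32)),k
E
python3 - <<'E'
from h import *
d=dict(np.load("top0.npz")); C=d["C"]; im=d["img"]
one=np.ones((400,640),bool)
for nm,a in dict(mag=(.1,.135,.12,(393,175,440,220)),flange=(.09,.135,.118,(366,205,385,235)),roofall=(.05,.14,.066,(380,170,450,235)),nest=(.025,.055,.04,(175,200,265,258))).items():
    P,r,k=xyz_rect(one,C,a[0],a[1],d,a[2],a[3]); print(nm,np.round(r[0],1),np.round(r[1],1),round(r[2],2), len(P))
# stub circles: bright in image
g=im.min(2)
k=((g>225)&(C[...,2]>.1)).astype(np.uint8); k[:,:390]=0;k[:,440:]=0;k[:175]=0;k[225:]=0
n,l,st,ce=cv2.connectedComponentsWithStats(k)
for i in range(1,n):
    if st[i,4]>20: print("stub",st[i],ce[i],plane(d,[ce[i]],.117).round(4))
# tray white
k=(g>190).astype(np.uint8); k[:,:183]=0;k[:,262:]=0;k[:205]=0;k[252:]=0
cs,_=cv2.findContours(k,cv2.RETR_EXTERNAL,cv2.CHAIN_APPROX_NONE)
c=max(cs,key=cv2.contourArea).reshape(-1,2)
print(cv2.contourArea(c))
k2=cv2.morphologyEx(cv2.drawContours(np.zeros_like(k),[c.reshape(-1,1,2)],-1,1,-1),cv2.MORPH_OPEN,np.ones((13,13)))
c2,_=cv2.findContours(k2,cv2.RETR_EXTERNAL,cv2.CHAIN_APPROX_NONE)
P=plane(d,c2[0].reshape(-1,2),.036)[:,:2]*1000
r=cv2.minAreaRect(P.astype(np.float32)); print("traybox",r)
t=plane(d,c.reshape(-1,2),.036)[:,:2]*1000; print("tongue tip minY",t[t[:,1].argmin()])
v=im.copy(); v[k2>0]=(255,0,0)
cv2.imwrite("pics/tm.png",cv2.resize(v[195:265,170:310,::-1],None,fx=5,fy=5,interpolation=0))
# divider top by depth
k=(C[...,2]>.041)&(C[...,2]<.06); k[:,:205]=0;k[:,225:]=0;k[:212]=0;k[248:]=0
v,u=np.nonzero(k); Q=plane(d,np.c_[u,v],.044); print("div",len(Q),Q.mean(0),np.median(Q,0))
E
```

```text
mag [ 593.  -134.6] [39.2 86.5] 34.38 86
flange [535.4 -51.4] [43.  12.5] 34.44 35
roofall [ 569.4 -123.9] [103.5 157.9] 34.5 179
nest [501.8 324.9] [196.2 114.1] 87.07 276
stub [414 187   9   9  62] [417.74193548 191.25806452] [[ 0.6059 -0.1504  0.117 ]]
stub [400 197   9  11  67] [404.2238806  200.97014925] [[ 0.5819 -0.1185  0.117 ]]
1299.5
traybox ((510.6545104980469, 355.17529296875), (75.51627349853516, 106.44921112060547), 1.2692745923995972)
tongue tip minY [505.38005472 246.66104965]
div 73 [0.51277017 0.34970285 0.044     ] [0.51247655 0.35026877 0.044     ]
```

View pics/tm.png

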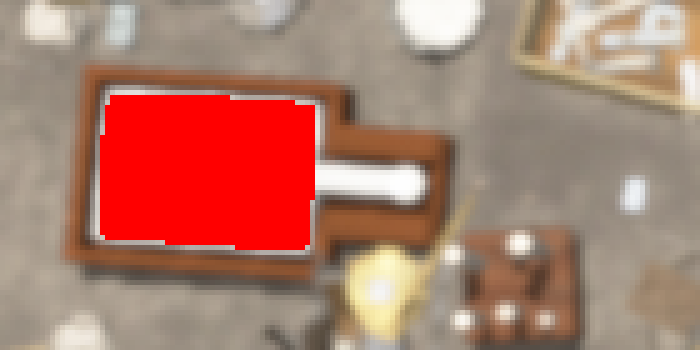

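```bash
cat >> h.py <<'E'
def go(x,y,z,yaw):
    """remaining move to TCP x,y,z (mm) with tool-y yaw deg: turn about tool z, and shift in tool axes after/before the turn"""
    s=sensors.read_state(); Rt=R.from_rotvec(s["tcp_rot"]).as_matrix(); p=np.array(s["tool_pos"])*1000
    cy=np.degrees(np.arctan2(Rt[1,1],Rt[0,1])); dy=(yaw-cy+180)%360-180
    Rn=R.from_euler('z',dy,degrees=True).as_matrix()@Rt; D=np.array([x,y,z])-p
    print("t",round(s["time"],2),"p",p.round(1),"yaw",cy.round(2),"tilt",np.degrees(np.arccos(-Rt[2,2])).round(2),"q",np.round(s["qpos"],2),"F",np.round(s["wrist_force"],1),"w",round(s["grip_width"]*1000,1))
    print("tool-z turn",round(-np.radians(dy),3)," shift before turn",(Rt.T@D).round(1)," after turn",(Rn.T@D).round(1))
E
python3 - <<'E'
from h import *
d=dict(np.load("top0.npz")); C=d["C"]; g=d["img"].min(2)
# tongue and box edges per column
def edges(u0,u1,v0,v1):
    L=[]
    for u in range(u0,u1):
        col=g[v0:v1,u].astype(float); i=np.nonzero(col>170)[0]
        L.append((u,v0+i.min(),v0+i.max()))
    return np.array(L,float)
t=edges(234,244,220,245); 
P=plane(d,np.c_[t[:,0],t[:,1:].mean(1)],.036); print("tongue",np.c_[P[:,:2]*1000].round(1).tolist()); 
b=edges(194,228,208,250); P=plane(d,np.c_[b[:,0],b[:,1:].mean(1)],.036)*1000
f=np.polyfit(P[:,1],P[:,0],1); print("box mid line slope deg",np.degrees(np.arctan(f[0])),"x at 349.5",np.polyval(f,349.5),np.abs(P[:,0]-np.polyval(f,P[:,1])).max())
for e in(1,2):
    Q=plane(d,np.c_[b[:,0],b[:,e]],.036)*1000; print(np.degrees(np.arctan(np.polyfit(Q[:,1],Q[:,0],1)[0])))
print(np.degrees(np.arctan2(*(np.array([512,349.5])-plane(d,[[246,230]],.036)[0,:2]*1000))))
# obstacles
def obs(x0,x1,y0,y1,z):
    m=(C[...,0]>x0)&(C[...,0]<x1)&(C[...,1]>y0)&(C[...,1]<y1)&(C[...,2]>z); print(m.sum(), C[m][C[m][:,2].argsort()[::-1]][:6].round(3).tolist() if m.any() else "")
obs(.45,.575,.235,.47,.07); obs(.42,.7,.0,.47,.15); obs(.38,.52,-.35,-.05,.03)
E
```

```text
tongue [[509.3, 297.1], [509.3, 294.6], [509.4, 292.1], [509.5, 289.6], [508.3, 287.0], [508.3, 284.5], [508.4, 282.0], [508.4, 279.5], [508.5, 277.0], [508.5, 274.5]]
box mid line slope deg 2.6866522297704556 x at 349.5 511.12351559746037 1.0078979155287016
2.79880936464129
2.577338810455457
1.4182581752602739
47 [[0.45, 0.279, 0.105], [0.451, 0.277, 0.104], [0.451, 0.272, 0.103], [0.451, 0.275, 0.102], [0.453, 0.28, 0.099], [0.453, 0.278, 0.098]]
47566 [[0.67, 0.15, 0.86], [0.666, 0.158, 0.859], [0.645, 0.171, 0.858], [0.658, 0.152, 0.858], [0.647, 0.16, 0.858], [0.671, 0.174, 0.858]]
263 [[0.519, -0.064, 0.121], [0.486, -0.055, 0.12], [0.483, -0.06, 0.118], [0.519, -0.059, 0.117], [0.472, -0.069, 0.117], [0.477, -0.067, 0.116]]
```

```bash
python3 -c "
from h import *
go(511.5,349.5,290,-92.7)"
```

```text
t 0.15 p [237.6 631.5 291.5] yaw -110.62 tilt 0.07 q [ 1.5   0.36  0.01 -0.   -1.22 -0.29] F [-0.1  0.9 -0.1] w 87.3
tool-z turn -0.313  shift before turn [355.7 167.5   1.7]  after turn [286.9 268.8   1.8]
```

move_arm(increments=[[[0,0,-0.104],[0,0,0],0.32],[[0,0,-0.104],[0,0,0],0.32],[[0,0,-0.105],[0,0,0],0.32],[[0,0,0],[35,33,0],0.32],[[0,0,0],[36,34,0],0.32],[[0,0,0],[36,34,0],0.32],[[0,0,0],[36,34,0],0.32],[[0,0,0],[36,34,0],0.32],[[0,0,0],[36,34,0],0.32],[[0,0,0],[36,33,0],0.32]], grip_force=40)

```text
time: 1.15
tool_pos: [0.4783, 0.3825, 0.2922]
tcp_rot: [-3.141, 0.073, 0.0]
wrist_force: [0.2, 0.7, 0.8]
grip_width: 0.0286
```

```bash
python3 -c "
from h import *
go(511.5,349.5,150,-92.7)"
```

```text
t 1.15 p [478.3 382.5 292.2] yaw -92.67 tilt 0.0 q [ 0.99  0.26 -0.13 -0.   -1.18  0.53] F [0.2 0.7 0.8] w 28.6
tool-z turn 0.001  shift before turn [ 34.7  31.4 142.2]  after turn [ 34.7  31.4 142.2]
```

move_arm(increments=[[[0,0,0],[36,33,0],0.32],[[0,0,0],[0,0,35],0.32],[[0,0,0],[0,0,45],0.32],[[0,0,0],[0,0,40],0.32],[[0,0,0],[0,0,20],0.32],[[0,0,0],[0,0,0],0.32]])

```text
time: 1.75
tool_pos: [0.5104, 0.3479, 0.1485]
tcp_rot: [3.136, -0.074, -0.007]
wrist_force: [0.2, -0.1, 0.7]
grip_width: 0.028
```

```bash
python3 -c "
from h import *
go(511.5,349.5,80,-92.7)
d=cams.snapshot('top');cv2.imwrite('pics/t1.png',cv2.resize(d['img'][150:290,150:330,::-1],None,fx=4,fy=4))
d=cams.snapshot('scene');cv2.imwrite('pics/s1.png',cv2.resize(d['img'][100:260,180:380,::-1],None,fx=3.7,fy=3.7))
"
```

```text
t 1.75 p [510.4 347.9 148.5] yaw -92.72 tilt 0.39 q [ 0.91  0.39 -0.29 -0.   -0.89  0.61] F [ 0.2 -0.1  0.7] w 28.0
tool-z turn -0.0  shift before turn [ 1.4 -2.  68.4]  after turn [ 1.4 -2.  68.4]
```

View pics/t1.png

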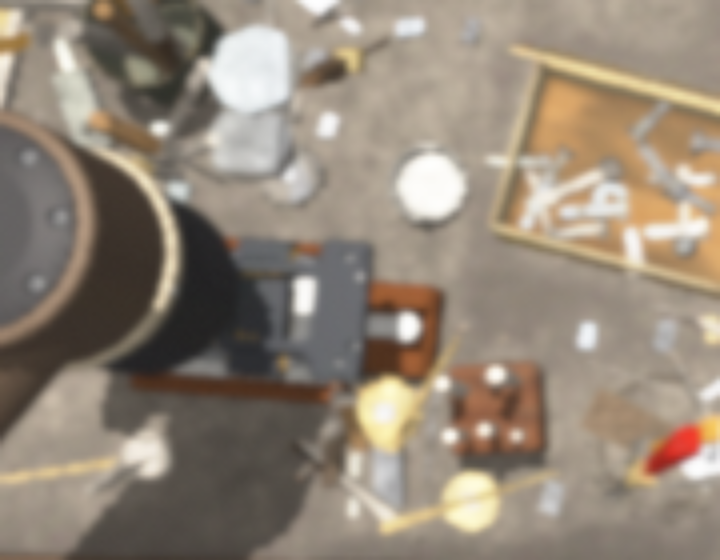

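View pics/s1.png

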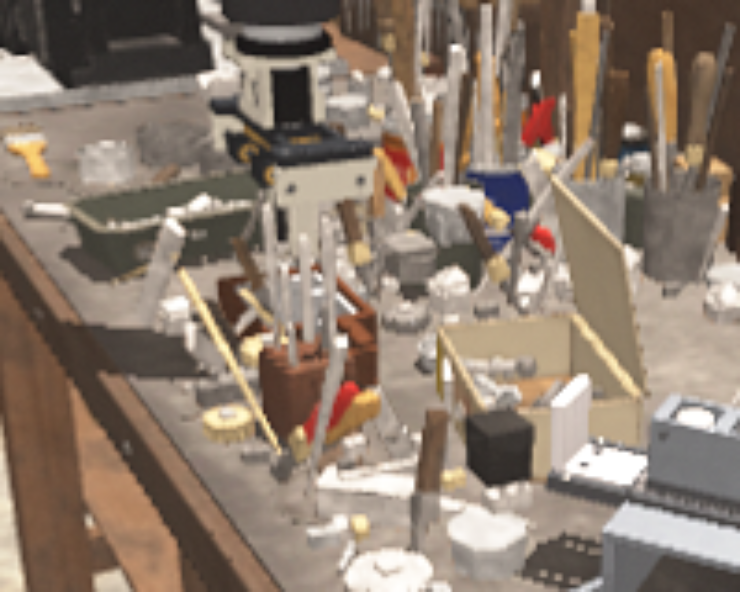

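move_arm(increments=[[[0,0,0],[0,0,20],0.32],[[0,0,0],[0,0,20],0.32],[[0,0,0],[0,0,15],0.32],[[0,0,0],[0,0,10],0.32],[[0,0,0],[0,0,4],0.32],[[0,0,0],[0,0,0],0.32]])

```text
time: 2.45
tool_pos: [0.5121, 0.35, 0.0838]
tcp_rot: [-3.14, 0.073, -0.001]
wrist_force: [0.9, -1.3, -0.3]
grip_width: 0.0279
```

```bash
python3 -c "
from h import *
go(511.5,349.5,80,-92.7)"
```

```text
t 2.45 p [512.1 350.   83.8] yaw -92.67 tilt 0.05 q [ 0.91  0.47 -0.35  0.   -0.75  0.61] F [ 0.9 -1.3 -0.3] w 27.9
tool-z turn 0.001  shift before turn [-0.5  0.5  3.8]  after turn [-0.5  0.5  3.8]
```

No contact. I'll go 3 mm lower and close.

move_arm(increments=[[[0,0,0],[0,0,3],0.32],[[0,0,0],[0,0,0],0.0],[[0,0,0],[0,0,0],0.0],[[0,0,0],[0,0,0],0.0],[[0,0,0],[0,0,0],0.0]], grip_force=45)

```text
time: 2.95
tool_pos: [0.5118, 0.3494, 0.0805]
tcp_rot: [3.141, -0.073, 0.0]
wrist_force: [-1.5, -1.9, 3.3]
grip_width: 0.0094
```

move_arm(increments=[[[0,0,0],[0,0,-4],0.0],[[0,0,0],[0,0,-8],0.0],[[0,0,0],[0,0,-12],0.0],[[0,0,0],[0,0,-16],0.0],[[0,0,0],[0,0,-20],0.0],[[0,0,0],[0,0,-30],0.0]])

```text
time: 3.55
tool_pos: [0.5111, 0.3491, 0.1704]
tcp_rot: [3.139, -0.074, -0.003]
wrist_force: [-0.0, 0.3, -3.9]
grip_width: 0.0099
```

```bash
python3 -c "
from h import *
x=np.array([.5657,-.8246]);y=np.array([.8246,.5657]);o=np.array([593.2,-134.5])
p=o-138*y;print(p)
go(p[0],p[1],330,34.45-180)
d=cams.snapshot('scene');cv2.imwrite('pics/s2.png',cv2.resize(d['img'][100:260,180:380,::-1],None,fx=3.7,fy=3.7))
"
```

```text
[ 479.4052 -212.5666]
t 3.55 p [511.1 349.1 170.4] yaw -92.7 tilt 0.13 q [ 0.91  0.37 -0.27 -0.   -0.93  0.61] F [-0.   0.3 -3.9] w 9.9
tool-z turn 0.922  shift before turn [  -5.5  562.8 -158.7]  after turn [ 445.   344.1 -159.8]
```

View pics/s2.png

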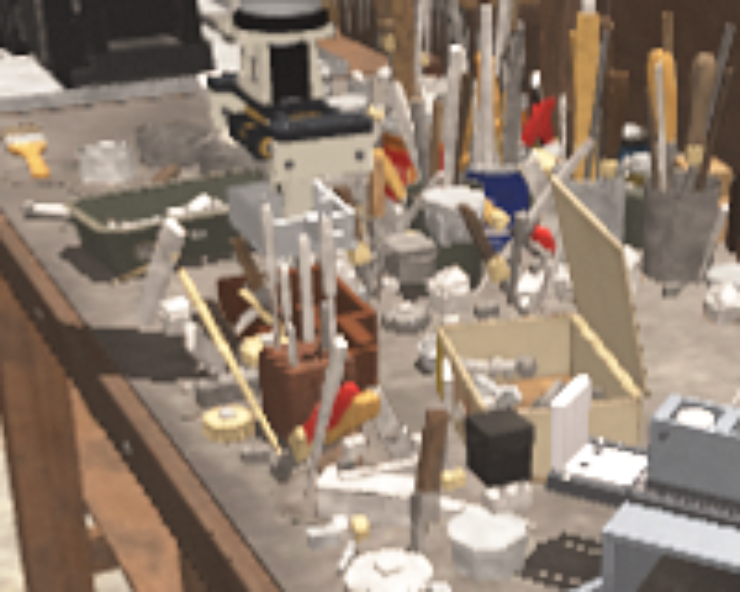

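move_arm(increments=[[[0,0,0],[0,0,-40],0.0],[[0,0,0],[0,0,-40],0.0],[[0,0,0],[0,0,-40],0.0],[[0,0,0],[0,0,-39],0.0],[[0,0,0.13],[0,0,0],0.0],[[0,0,0.13],[0,0,0],0.0],[[0,0,0.13],[0,0,0],0.0],[[0,0,0.13],[0,0,0],0.0],[[0,0,0.13],[0,0,0],0.0],[[0,0,0.13],[0,0,0],0.0]])

```text
time: 4.6
tool_pos: [0.5115, 0.3494, 0.33]
tcp_rot: [-2.873, 1.27, 0.0]
wrist_force: [-0.0, -0.5, -3.6]
grip_width: 0.0099
```

move_arm(increments=[[[0,0,0.142],[0,0,0],0.0],[[0,0,0],[30,23,0],0.0],[[0,0,0],[37,29,0],0.0],[[0,0,0],[37,29,0],0.0],[[0,0,0],[37,29,0],0.0],[[0,0,0],[37,29,0],0.0],[[0,0,0],[37,28,0],0.0],[[0,0,0],[37,28,0],0.0],[[0,0,0],[37,29,0],0.0],[[0,0,0],[37,29,0],0.0]])

```text
time: 5.6
tool_pos: [0.487, -0.0641, 0.3303]
tcp_rot: [-2.779, 1.462, -0.002]
wrist_force: [1.4, 0.8, -3.4]
grip_width: 0.0097
```

```bash
python3 -c "
from h import *
go(479.4,-212.6,330,34.45-180)"
```

```text
t 5.6 p [487.  -64.1 330.3] yaw -145.48 tilt 0.11 q [ 0.27  0.03 -0.32 -0.   -1.22  0.33] F [ 1.4  0.8 -3.4] w 9.7
tool-z turn 0.001  shift before turn [118.   90.5   0.2]  after turn [118.1  90.3   0.2]
```

move_arm(increments=[[[0,0,0],[38,29,0],0.0],[[0,0,0],[36,28,0],0.0],[[0,0,0],[26,20,0],0.0],[[0,0,0],[14,10,0],0.0],[[0,0,0],[4,3,0],0.0],[[0,0,0],[0,0,40],0.0],[[0,0,0],[0,0,50],0.0],[[0,0,0],[0,0,50],0.0],[[0,0,0],[0,0,30],0.0],[[0,0,0],[0,0,0],0.0]])

```text
time: 6.6
tool_pos: [0.4779, -0.2096, 0.1556]
tcp_rot: [2.778, -1.462, -0.012]
wrist_force: [-0.5, -0.2, -2.8]
grip_width: 0.0096
```

```bash
python3 -c "
from h import *
go(479.4,-212.6,77,34.45-180)
d=cams.snapshot('scene');cv2.imwrite('pics/s3.png',cv2.resize(d['img'][150:330,270:490,::-1],None,fx=3.3,fy=3.3))
d=cams.snapshot('top');cv2.imwrite('pics/t3.png',cv2.resize(d['img'][160:310,340:500,::-1],None,fx=3.9,fy=3.9))
"
```

```text
t 6.6 p [ 477.9 -209.6  155.6] yaw -145.52 tilt 0.45 q [-0.04  0.25 -0.5  -0.   -0.83  0.64] F [-0.5 -0.2 -2.8] w 9.6
tool-z turn 0.0  shift before turn [ 3.7 -0.  78.6]  after turn [ 3.7 -0.  78.6]
```

View pics/s3.png

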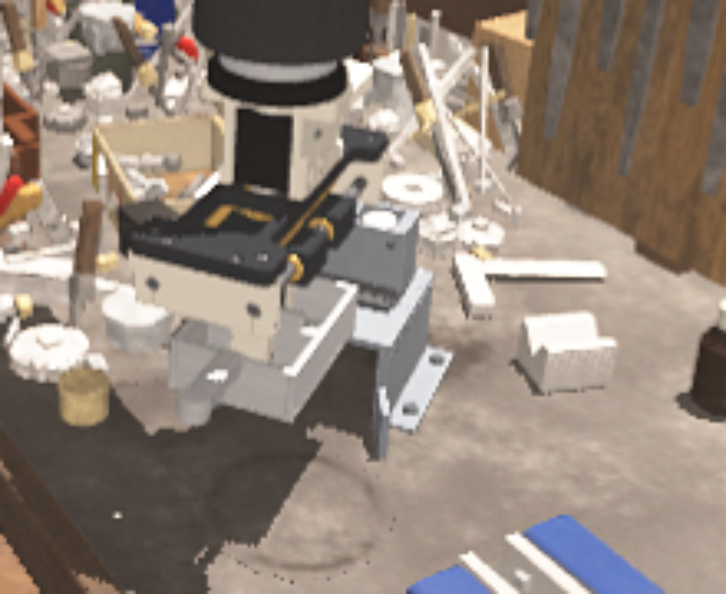

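View pics/t3.png

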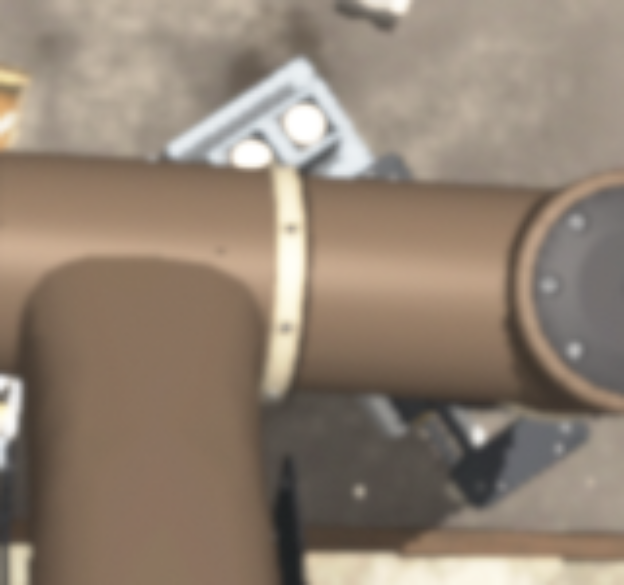

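```bash
python3 -c "
from h import *
d=cams.snapshot('top');C=cloud(d)
for u,v in ((395,215),(420,215),(440,230),(440,212),(440,255),(490,235),(370,260),(370,300)): print(u,v,C[v,u].round(3))
d=cams.snapshot('scene');cv2.imwrite('pics/s4.png',d['img'][:,:,::-1])
"
```

```text
395 215 [ 0.507 -0.045  0.516]
420 215 [ 0.508 -0.085  0.512]
440 230 [ 0.485 -0.115  0.517]
440 212 [ 0.514 -0.118  0.507]
440 255 [ 0.447 -0.119  0.499]
490 235 [ 0.478 -0.187  0.535]
370 260 [ 0.435 -0.002  0.582]
370 300 [0.383 0.002 0.634]
```

View pics/s4.png

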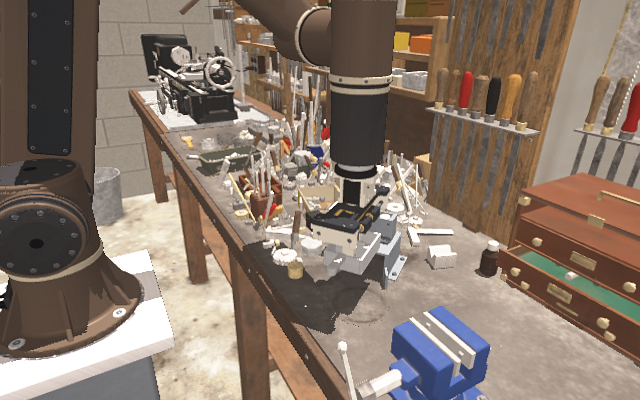

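move_arm(increments=[[[0,0,0],[0,0,25],0.0],[[0,0,0],[0,0,25],0.0],[[0,0,0],[0,0,15],0.0],[[0,0,0],[0,0,6],0.0],[[0,0,0],[0,0,2],0.0],[[0,0,0],[0,0,0],0.0]])

```text
time: 7.4
tool_pos: [0.4815, -0.2107, 0.0874]
tcp_rot: [-2.78, 1.462, -0.003]
wrist_force: [-0.4, -0.1, -3.2]
grip_width: 0.0099
```

```bash
python3 -c "
from h import *
go(479.4,-212.6,77,34.45-180)
d=cams.snapshot('scene');cv2.imwrite('pics/s5.png',cv2.resize(d['img'][170:330,280:460,::-1],None,fx=3.7,fy=3.7))
"
```

```text
t 7.4 p [ 481.5 -210.7   87.4] yaw -145.49 tilt 0.12 q [-0.04  0.34 -0.56  0.   -0.66  0.64] F [-0.4 -0.1 -3.2] w 9.9
tool-z turn 0.001  shift before turn [ 0.4  2.8 10.4]  after turn [ 0.4  2.8 10.4]
```

View pics/s5.png

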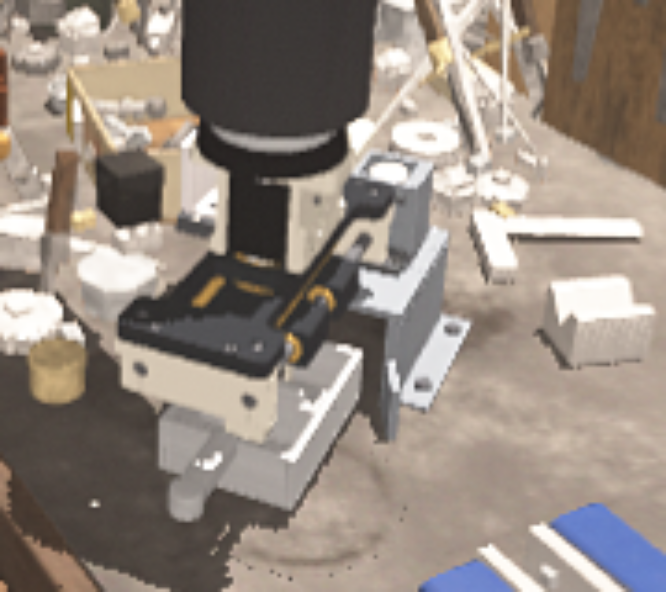

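move_arm(increments=[[[0,0,0],[0,0,5],0.0],[[0,0,0],[0,0,3],0.0],[[0,0,0],[0,0,2],0.0],[[0,0,0],[0,0,0],0.0]])

```text
time: 7.85
tool_pos: [0.4805, -0.2106, 0.0765]
tcp_rot: [2.78, -1.462, -0.0]
wrist_force: [-2.9, 2.7, 3.3]
grip_width: 0.0095
```

Tray on the bench (force went from −3.2 to +3.3 N). Release and rise.

move_arm(increments=[[[0,0,0],[0,0,0],0.12],[[0,0,0],[0,0,0],0.27],[[0,0,0],[0,0,0],0.27],[[0,0,0],[0,0,-10],0.27],[[0,0,0],[0,0,-20],0.27],[[0,0,0],[0,0,-40],0.27],[[0,0,0],[0,0,-40],0.27],[[0,0,0],[0,0,0],0.27]])

```text
time: 8.65
tool_pos: [0.4835, -0.2112, 0.1925]
tcp_rot: [-2.778, 1.46, -0.015]
wrist_force: [0.3, 0.5, -0.2]
grip_width: 0.0235
```

```bash
python3 -c "
from h import *
x=np.array([.5657,-.8246]);y=np.array([.8246,.5657])
p=np.array([480.5,-210.6])-72*y;print(p)
go(p[0],p[1],76,34.45-180-90)
d=cams.snapshot('scene');np.savez('s6.npz',**d);cv2.imwrite('pics/s6.png',cv2.resize(d['img'][170:330,280:460,::-1],None,fx=3.7,fy=3.7))
"
```

```text
[ 421.1288 -251.3304]
t 8.65 p [ 483.5 -211.2  192.5] yaw -145.44 tilt 0.58 q [-0.04  0.2  -0.46  0.   -0.9   0.64] F [ 0.3  0.5 -0.2] w 23.5
tool-z turn 1.573  shift before turn [ -3.2  74.9 116. ]  after turn [ 73.3   3.  117.1]
```

View pics/s6.png

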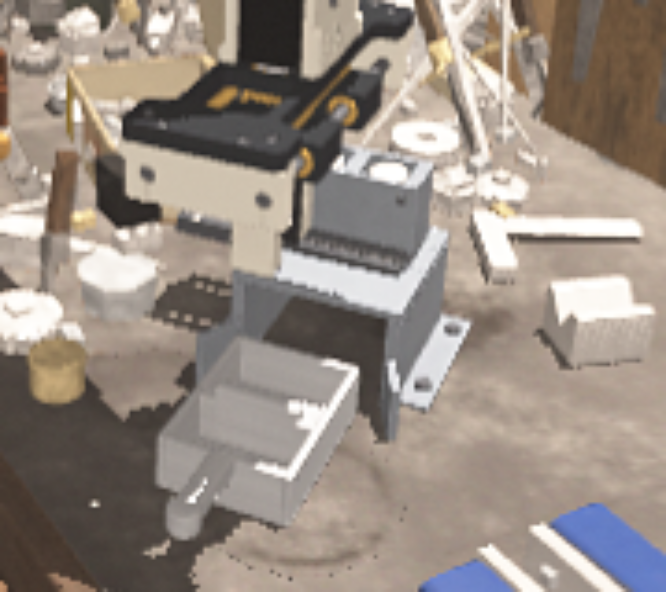

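```bash
python3 -c "
from h import *
d=dict(np.load('s6.npz'));x=np.array([.5657,-.8246]);y=np.array([.8246,.5657]);o=np.array([593.2,-134.5])
C=cloud(d)
for n,uv,z in (('FL',(240,338),.032),('FR',(358,362),.032),('BL',(160,440),.032),('BR',(285,485),.032),('flareR bottom',(388,438),0),('mouthtopL',(233,283),.066),('mouthtopR',(386,316),.066),('knob',(184,520),.028)):
    p=plane(d,[(280+uv[0]/3.7-.4,170+uv[1]/3.7-.4)],z)[0,:2]*1000-o; print(n,(p@x).round(1),(p@y).round(1))
"
```

```text
FL -33.6 -79.2
FR 35.4 -70.9
BL -33.9 -185.4
BR 37.3 -189.3
flareR bottom 61.1 -88.1
mouthtopL -40.3 -76.9
mouthtopR 48.8 -69.9
knob 1.3 -231.2
```

move_arm(increments=[[[0,0,0.13],[0,0,0],0.27],[[0,0,0.144],[0,0,0],0.27],[[0,0,0.144],[0,0,0],0.27],[[0,0,0.144],[0,0,0],0.27],[[0,0,0.144],[0,0,0],0.27],[[0,0,0.144],[0,0,0],0.27],[[0,0,0.144],[0,0,0],0.27],[[0,0,0.144],[0,0,0],0.27],[[0,0,0.144],[0,0,0],0.27],[[0,0,0.144],[0,0,0],0.27]])

```text
time: 9.7
tool_pos: [0.4799, -0.2105, 0.1856]
tcp_rot: [1.137, -2.928, -0.001]
wrist_force: [-0.6, -0.1, -0.8]
grip_width: 0.024
```

move_arm(increments=[[[0,0,0.144],[0,0,0],0.27],[[0,0,0],[20,0,0],0.3],[[0,0,0],[30,0,0],0.3],[[0,0,0],[20,0,0],0.3],[[0,0,0],[0,0,0],0.3],[[0,0,0],[0,0,0],0.3]])

```text
time: 10.3
tool_pos: [0.4224, -0.2508, 0.1864]
tcp_rot: [-0.932, 3.0, -0.0]
wrist_force: [-0.2, -0.1, 0.1]
grip_width: 0.0261
```

```bash
python3 -c "
from h import *
go(421.1,-251.3,76,34.45-180-90)
d=cams.snapshot('scene');cv2.imwrite('pics/s7.png',cv2.resize(d['img'][170:330,280:460,::-1],None,fx=3.7,fy=3.7))
"
```

```text
t 10.3 p [ 422.4 -250.8  186.4] yaw 124.52 tilt 0.03 q [-0.13  0.16 -0.53  0.   -0.88 -0.83] F [-0.2 -0.1  0.1] w 26.1
tool-z turn 0.001  shift before turn [  1.4   0.3 110.4]  after turn [  1.4   0.3 110.4]
```

View pics/s7.png

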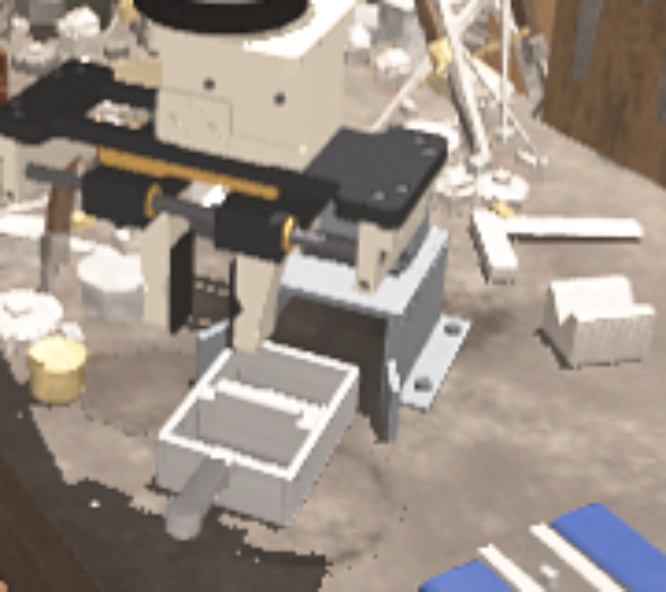

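move_arm(increments=[[[0,0,0],[0,0,25],0.33],[[0,0,0],[0,0,35],0.33],[[0,0,0],[0,0,25],0.33],[[0,0,0],[0,0,14],0.33],[[0,0,0],[0,0,8],0.33],[[0,0,0],[0,0,2],0.33],[[0,0,0],[0,0,0],0.33]])

```text
time: 11.05
tool_pos: [0.4234, -0.2502, 0.0774]
tcp_rot: [-0.933, 3.0, -0.0]
wrist_force: [0.4, 0.4, 0.1]
grip_width: 0.0289
```

```bash
python3 -c "
from h import *
go(421.1,-251.3,76,34.45-180-90)
d=cams.snapshot('scene');cv2.imwrite('pics/s8.png',cv2.resize(d['img'][170:330,280:460,::-1],None,fx=3.7,fy=3.7))
"
```

```text
t 11.05 p [ 423.4 -250.2   77.4] yaw 124.57 tilt 0.01 q [-0.13  0.32 -0.65  0.   -0.61 -0.83] F [0.4 0.4 0.1] w 28.9
tool-z turn 0.002  shift before turn [2.5 0.4 1.4]  after turn [2.5 0.4 1.4]
```

View pics/s8.png

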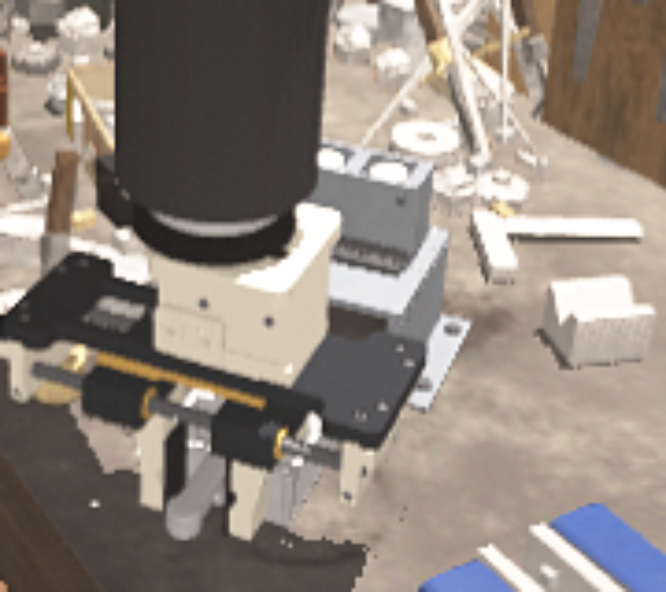

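move_arm(increments=[[[0,0,0],[0,0,0],0.0],[[0,0,0],[0,0,0],0.0],[[0,0,0],[0,0,0],0.0],[[0,0,0],[0,0,0],0.0]], grip_force=30)

```text
time: 11.5
tool_pos: [0.4232, -0.2503, 0.0778]
tcp_rot: [-0.933, 2.999, -0.001]
wrist_force: [-0.7, 1.2, 6.1]
grip_width: 0.0135
```

```bash
python3 -c "
from h import *
x=np.array([.5657,-.8246]);y=np.array([.8246,.5657]);o=np.array([593.2,-134.5])
p=o-102*y
go(p[0],p[1],77.4,34.45-180-90)
d=cams.snapshot('scene');cv2.imwrite('pics/s9.png',cv2.resize(d['img'][170:330,280:460,::-1],None,fx=3.7,fy=3.7))
"
```

```text
t 11.5 p [ 423.2 -250.3   77.8] yaw 124.54 tilt 0.06 q [-0.13  0.32 -0.65  0.   -0.61 -0.83] F [-0.7  1.2  6.1] w 13.5
tool-z turn 0.002  shift before turn [-103.7   -0.8    0.4]  after turn [-103.7   -0.7    0.4]
```

View pics/s9.png

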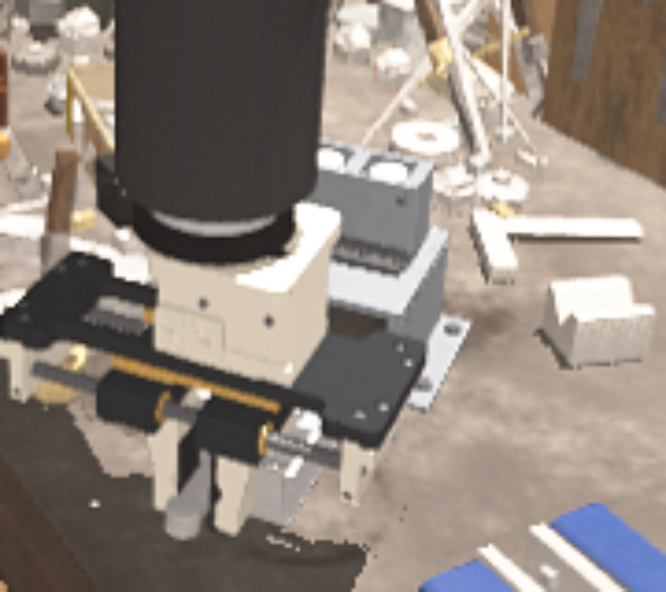

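move_arm(increments=[[[0,0,0],[-8,0,0],0.0],[[0,0,0],[-10,0,0],0.0],[[0,0,0],[-10,0,0],0.0],[[0,0,0],[-10,0,0],0.0],[[0,0,0],[-5,0,0],0.0],[[0,0,0],[0,0,0],0.0]])

```text
time: 12.15
tool_pos: [0.4567, -0.2263, 0.0777]
tcp_rot: [0.932, -2.997, -0.001]
wrist_force: [-7.7, -2.7, 13.9]
grip_width: 0.0137
```

```bash
python3 -c "
from h import *
go(509.1,-192.2,77.4,34.45-180-90)
d=cams.snapshot('scene');cv2.imwrite('pics/s10.png',cv2.resize(d['img'][170:330,280:460,::-1],None,fx=3.7,fy=3.7))
"
```

```text
t 12.15 p [ 456.7 -226.3   77.7] yaw 124.55 tilt 0.2 q [-0.07  0.34 -0.6   0.   -0.63 -0.9 ] F [-7.7 -2.7 13.9] w 13.7
tool-z turn 0.002  shift before turn [-62.6  -1.6   0.1]  after turn [-62.6  -1.5   0.1]
```

View pics/s10.png

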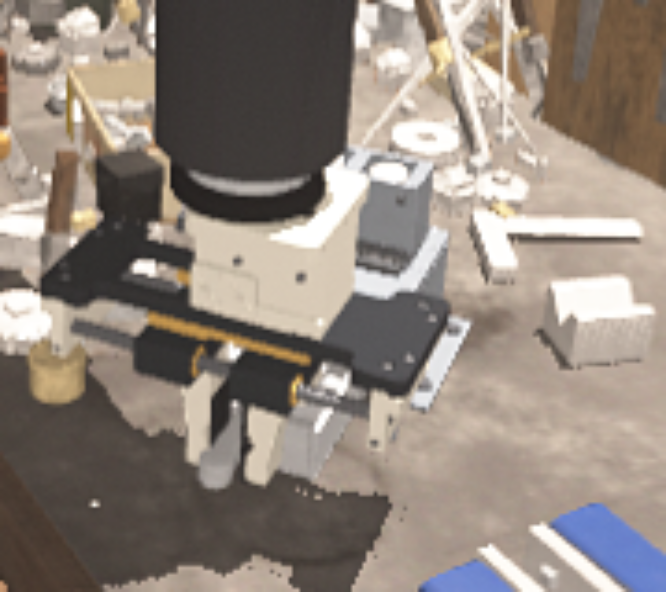

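move_arm(increments=[[[0,0,0],[-8,-1,-1],0.0],[[0,0,0],[-10,0,0],0.0],[[0,0,0],[-10,0,0],0.0],[[0,0,0],[-10,0,0],0.0],[[0,0,0],[-5,0,0],0.0],[[0,0,0],[0,0,0],0.0]])

```text
time: 12.8
tool_pos: [0.4954, -0.2016, 0.078]
tcp_rot: [-0.934, 2.999, -0.0]
wrist_force: [1.0, 0.2, -2.3]
grip_width: 0.0138
```

```bash
python3 -c "
from h import *
go(509.1,-192.2,77.4,34.45-180-90)
d=cams.snapshot('scene');cv2.imwrite('pics/s11.png',cv2.resize(d['img'][170:330,280:460,::-1],None,fx=3.7,fy=3.7))
"
```

```text
t 12.8 p [ 495.4 -201.6   78. ] yaw 124.6 tilt 0.04 q [-0.02  0.37 -0.55 -0.   -0.65 -0.95] F [ 1.   0.2 -2.3] w 13.8
tool-z turn 0.003  shift before turn [-16.6  -0.    0.6]  after turn [-16.6   0.    0.6]
```

View pics/s11.png

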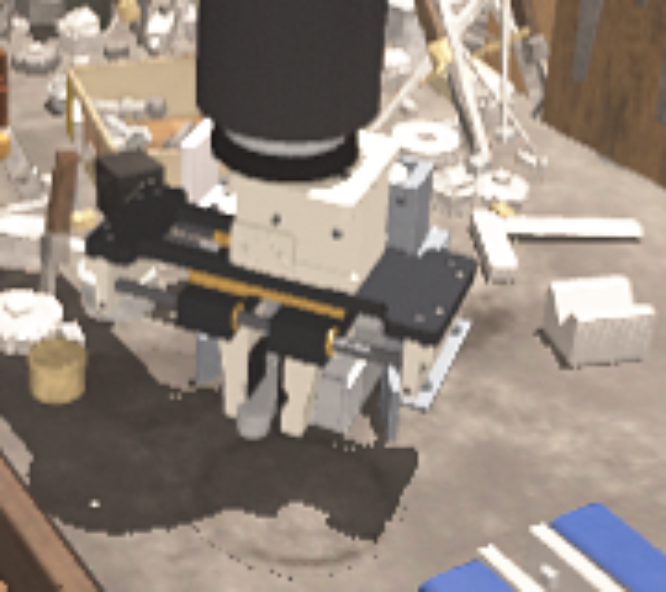

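```bash
python3 -c "
from h import *
x=np.array([.5657,-.8246]);y=np.array([.8246,.5657]);o=np.array([593.2,-134.5])
d=dict(np.load('top0.npz'));C=d['C'].reshape(-1,3)
q=C[:,:2]*1000-o;X=q@x;Y=q@y;Z=C[:,2]*1000
m=(X<-60)&(X>-180)&(Y<-24)&(Y>-130)&(Z>66)
for a,b in((66,100),(100,130),(130,400)):
    k=m&(Z>a)&(Z<b);print(a,b,k.sum(),np.percentile(X[k],[0,5,50,95,100]).round(),np.percentile(Y[k],[0,5,50,95,100]).round()) if k.any() else 0
C=cloud(cams.snapshot('scene')).reshape(-1,3);q=C[:,:2]*1000-o;X=q@x;Y=q@y;Z=C[:,2]*1000
k=(X<-55)&(X>-112)&(Y<-60)&(Y>-180)&(Z>70)&(Z<160);print('body',k.sum(),np.percentile(X[k],[0,2,5,50]).round(),np.percentile(Y[k],[2,50,98]).round())
"
```

```text
66 100 77 [-144. -141.  -98.  -65.  -61.] [-59. -46. -28. -24. -24.]
100 130 224 [-145. -140. -125. -108. -104.] [-70. -66. -50. -33. -29.]
body 623 [-112.  -94.  -92.  -78.] [-159. -139.  -81.]
```

move_arm(increments=[[[0,0,0],[-5,0,0],0.0],[[0,0,0],[-5,0,0],0.0],[[0,0,0],[-3,0,0],0.0],[[0,0,0],[0,0,0],0.0]])

```text
time: 13.3
tool_pos: [0.5055, -0.1947, 0.0782]
tcp_rot: [-0.933, 2.999, -0.0]
wrist_force: [1.3, 0.3, -2.5]
grip_width: 0.0139
```

move_arm(increments=[[[0,0,0],[-2,0,0],0.0],[[0,0,0],[-1,0,0],0.0],[[0,0,0],[0,0,0],0.0]])

```text
time: 13.6
tool_pos: [0.5075, -0.1932, 0.0782]
tcp_rot: [-0.933, 3.0, 0.0]
wrist_force: [-0.7, -1.4, -1.4]
grip_width: 0.0137
```

move_arm(increments=[[[0,0,0],[-2,0,0],0.0],[[0,0,0],[0,0,0],0.0]])

```text
time: 13.8
tool_pos: [0.5092, -0.1921, 0.0782]
tcp_rot: [-0.933, 3.0, -0.0]
wrist_force: [-0.7, -0.3, -2.4]
grip_width: 0.0137
```

```bash
python3 -c "
from h import *
go(509.1,-192.2,77.4,34.45-180-90)"
```

```text
t 13.8 p [ 509.2 -192.1   78.2] yaw 124.54 tilt 0.0 q [-0.    0.38 -0.53 -0.   -0.66 -0.97] F [-0.7 -0.3 -2.4] w 13.7
tool-z turn 0.001  shift before turn [ 0.2 -0.   0.8]  after turn [ 0.2 -0.   0.8]
```

move_arm(increments=[[[0,0,0],[-2,0,1],0.0],[[0,0,0],[0,0,0],0.0]])

```text
time: 14.0
tool_pos: [0.5098, -0.1915, 0.0778]
tcp_rot: [0.932, -2.998, 0.0]
wrist_force: [-6.4, -3.3, 8.6]
grip_width: 0.0138
```

move_arm(increments=[[[0,0,0],[-2,0,0],0.0],[[0,0,0],[0,0,0],0.0]])

```text
time: 14.2
tool_pos: [0.5114, -0.1905, 0.0778]
tcp_rot: [0.932, -2.998, 0.0]
wrist_force: [-6.6, -3.7, 9.0]
grip_width: 0.0137
```

move_arm(increments=[[[0,0,0],[-2,0,0],0.0],[[0,0,0],[0,0,0],0.0]])

```text
time: 14.4
tool_pos: [0.5119, -0.1901, 0.0778]
tcp_rot: [0.931, -2.996, 0.0]
wrist_force: [-8.3, -9.2, 11.8]
grip_width: 0.0137
```

move_arm(increments=[[[0,0,0],[-2,0,0],0.0],[[0,0,0],[0,0,0],0.0]])

```text
time: 14.6
tool_pos: [0.512, -0.1899, 0.0777]
tcp_rot: [0.93, -2.993, 0.0]
wrist_force: [-14.4, -15.5, 14.8]
grip_width: 0.0137
```

```bash
python3 -c "
from h import *
go(509.1,-192.2,77.4,34.45-180-90)"
```

```text
t 14.6 p [ 512.  -189.9   77.7] yaw 124.52 tilt 0.43 q [ 0.01  0.39 -0.52  0.   -0.67 -0.98] F [-14.4 -15.5  14.8] w 13.7
tool-z turn 0.001  shift before turn [ 3.7 -0.2  0.4]  after turn [ 3.7 -0.2  0.4]
```

move_arm(increments=[[[0,0,0],[3,0,0],0.0],[[0,0,0],[0,0,0],0.2],[[0,0,0],[0,0,0],0.3],[[0,0,0],[0,0,0],0.3],[[0,0,0],[0,0,-10],0.3],[[0,0,0],[0,0,-30],0.3],[[0,0,0],[0,0,-45],0.3],[[0,0,0],[0,0,-45],0.3],[[0,0,0],[0,0,-20],0.3],[[0,0,0],[0,0,0],0.3]])

```text
time: 15.6
tool_pos: [0.5151, -0.1893, 0.2319]
tcp_rot: [-0.932, 2.993, -0.005]
wrist_force: [-0.5, -0.2, -0.3]
grip_width: 0.0262
```

```bash
python3 -c "
from h import *
x=np.array([.5657,-.8246]);y=np.array([.8246,.5657]);o=np.array([593.2,-134.5])
p=o-101.2*x;print(p)
go(p[0],p[1],230,34.45-180-90)
d=cams.snapshot('scene');np.savez('s12.npz',**d);cv2.imwrite('pics/s12.png',cv2.resize(d['img'][170:330,280:460,::-1],None,fx=3.7,fy=3.7))
"
```

```text
[535.95116 -51.05048]
t 15.6 p [ 515.1 -189.3  231.9] yaw 124.59 tilt 0.44 q [ 0.01  0.2  -0.36  0.   -1.01 -0.97] F [-0.5 -0.2 -0.3] w 26.2
tool-z turn 0.002  shift before turn [-95.7 102.    1.9]  after turn [-95.4 102.2   1.9]
```

View pics/s12.png

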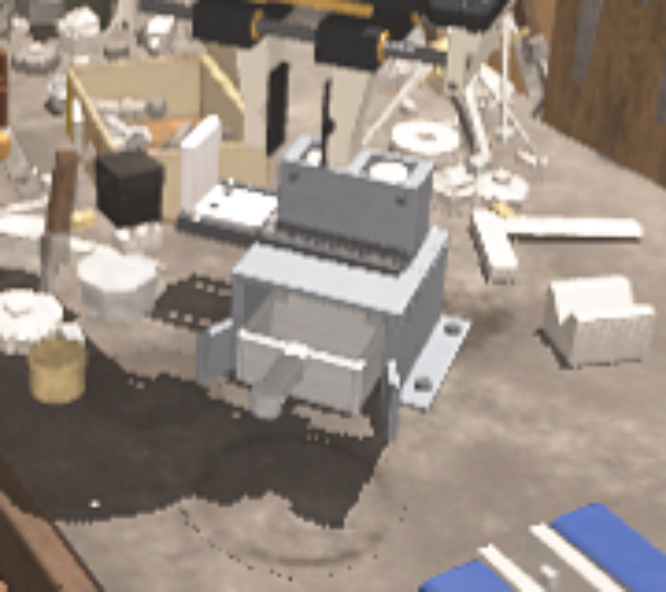

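```bash
python3 -c "
from h import *
x=np.array([.5657,-.8246]);y=np.array([.8246,.5657]);o=np.array([593.2,-134.5])
d=dict(np.load('top0.npz'));C=d['C'].reshape(-1,3)
q=C[:,:2]*1000-o;X=q@x;Y=q@y;Z=C[:,2]*1000
m=(X<20)&(X>-250)&(Y<50)&(Y>-50)&(Z>122)
print(m.sum(),np.c_[X,Y,Z][m][:10].round())
m=(X<-106)&(X>-190)&(Y<20)&(Y>-20)&(Z>30);print(m.sum(),np.c_[X,Y,Z][m][:8].round())
s=dict(np.load('s12.npz'));C=cloud(s).reshape(-1,3);q=C[:,:2]*1000-o;X=q@x;Y=q@y;Z=C[:,2]*1000
m=(X<-80)&(X>-125)&(Y<30)&(Y>-30)&(Z>80)&(Z<130);print('scene flange',m.sum(),np.percentile(X[m],[2,25,50,75,98]).round(1),np.percentile(Y[m],[2,50,98]).round(1),np.percentile(Z[m],[2,98]).round())
for uv in ((182,150),(213,116),(220,122)): p=plane(s,[(280+uv[0]/3.7-.4,170+uv[1]/3.7-.4)],.118)[0,:2]*1000-o;print((p@x).round(1),(p@y).round(1))
"
```

```text
4463 [[  8.  50. 836.]
 [  9.  49. 836.]
 [ 10.  48. 836.]
 [ 10.  48. 836.]
 [ 12.  48. 835.]
 [ 13.  47. 835.]
 [ 13.  46. 836.]
 [ 15.  46. 834.]
 [ 14.  45. 836.]
 [ 15.  45. 837.]]
100 [[-130.   -4.   75.]
 [-128.   -5.   70.]
 [-137.    0.   46.]
 [-134.   -1.   41.]
 [-133.   -3.   45.]
 [-131.   -4.   54.]
 [-131.   -6.   67.]
 [-129.   -7.   74.]]
scene flange 178 [-99.6 -95.4 -92.4 -91.8 -90.8] [-22.9  -8.5  19.1] [ 81. 118.]
-95.6 -30.3
-98.6 22.6
-91.1 16.5
```

```bash
python3 -c "
from h import *
x=np.array([.5657,-.8246]);y=np.array([.8246,.5657]);o=np.array([593.2,-134.5])
d=dict(np.load('top0.npz'));C=d['C'].reshape(-1,3)
q=C[:,:2]*1000-o;X=q@x;Y=q@y;Z=C[:,2]*1000
m=(X<-108)&(X>-230)&(Y<60)&(Y>-60)&(Z>40)&(Z<600)
A=np.c_[X,Y,Z][m]
for xa in range(-230,-100,10):
  k=(A[:,0]>=xa)&(A[:,0]<xa+10)
  if k.any(): print(xa,[(ya,int(A[k&(A[:,1]>=ya)&(A[:,1]<ya+12)][:,2].max())) for ya in range(-60,60,12) if (k&(A[:,1]>=ya)&(A[:,1]<ya+12)).any()])
"
python3 - <<'E'
import cv2
a=cv2.imread("pics/scene0.png");cv2.imwrite("pics/c4.png",cv2.resize(a[195:275,265:365],None,fx=7,fy=7,interpolation=cv2.INTER_CUBIC))
E
```

```text
-230 [(-60, 56), (-48, 53), (-24, 65), (-12, 62), (48, 63)]
-220 [(-48, 53), (-36, 71), (-24, 69), (36, 98), (48, 90)]
-210 [(-36, 74), (-24, 69), (-12, 67), (24, 90), (36, 94)]
-200 [(-36, 63), (-24, 80), (-12, 85), (0, 84), (48, 58)]
-190 [(-48, 47), (-36, 63), (-24, 76), (-12, 81), (0, 74), (36, 52), (48, 59)]
-180 [(-48, 44), (-36, 44), (-24, 46), (48, 60)]
-150 [(-60, 112), (-48, 106), (-36, 48), (-24, 47), (-12, 70)]
-140 [(-60, 114), (-48, 116), (-36, 108), (-24, 74), (-12, 74), (0, 46)]
-130 [(-60, 117), (-48, 120), (-36, 115), (-24, 73), (-12, 73)]
-120 [(-60, 115), (-48, 115), (-36, 114), (-24, 72)]
-110 [(-60, 111), (-48, 110)]
```

View pics/c4.png

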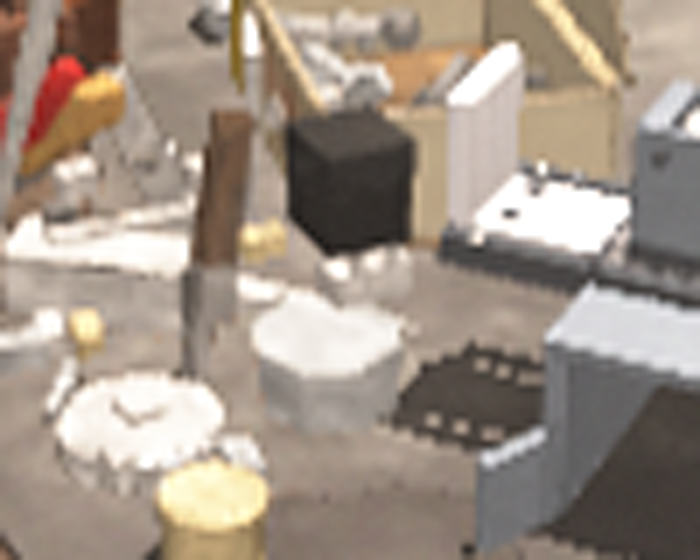

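```bash
python3 -c "
from h import *
x=np.array([.5657,-.8246]);y=np.array([.8246,.5657]);o=np.array([593.2,-134.5])
for f in ('s12.npz','top0.npz'):
  d=dict(np.load(f));C=cloud(d).reshape(-1,3);q=C[:,:2]*1000-o;X=q@x;Y=q@y;Z=C[:,2]*1000
  m=(X<-107)&(X>-155)&(Y<26)&(Y>-32)&(Z>40)&(Z<600)
  A=np.c_[X,Y,Z][m]; px=np.c_[np.nonzero(m.reshape(400,640))][:,::-1]
  print(f,m.sum());print(np.c_[A,px][::max(1,len(A)//25)].round().astype(int))
"
```

```text
s12.npz 73
[[-154  -31  507  305   17]
 [-153  -28  505  306   18]
 [-147  -31  505  308   18]
 [-148  -30  504  308   19]
 [-151  -23  502  308   20]
 [-145  -26  502  310   20]
 [-139  -31  502  312   20]
 [-153  -16  500  309   21]
 [-144  -24  500  311   21]
 [-139  -27  500  313   21]
 [-149  -16  499  311   22]
 [-142  -21  499  313   22]
 [-135  -26  499  315   22]
 [-151   -7  497  312   23]
 [-144  -11  497  314   23]
 [-136  -19  497  316   23]
 [-108  -31  498  327   23]
 [-110  -30  496  326   24]
 [-116  -30  494  323   25]
 [-113  -29  494  325   25]
 [-109  -27  494  327   25]
 [-107  -24  494  329   25]
 [-116  -27  492  324   26]
 [-128  -29  110  316  210]
 [-122  -30  112  318  210]
 [-122  -30   58  318  231]
 [-145  -20   44  311  232]
 [-122   -8   44  322  232]
 [-146  -24   43  310  233]
 [-141  -23   44  312  233]
 [-137  -20   44  314  233]
 [-119   -8   42  323  233]
 [-142  -26   43  311  234]
 [-137  -25   43  313  234]
 [-138  -28   42  312  235]
 [-134  -27   43  314  235]
 [-135  -29   41  313  236]]
top0.npz 124
[[-130   -4   75  365  229]
 [-133   -3   45  363  230]
 [-127   -9   71  367  230]
 [-134   -7   69  364  231]
 [-126  -12   68  368  231]
 [-135   -7   41  363  232]
 [-129  -13   69  367  232]
 [-121  -18   71  371  232]
 [-137  -11   70  364  233]
 [-129  -16   73  368  233]
 [-121  -21   71  372  233]
 [-141  -11   70  363  234]
 [-132  -17   70  367  234]
 [-124  -22   70  371  234]
 [-115  -30  101  377  234]
 [-139  -15   63  364  235]
 [-132  -20   73  368  235]
 [-124  -25   75  372  235]
 [-119  -31  104  376  235]
 [-138  -18   60  365  236]
 [-131  -23   75  369  236]
 [-127  -29  108  373  236]
 [-143  -17   47  363  237]
 [-135  -23   56  367  237]
 [-128  -28   71  371  237]
 [-145  -18   40  362  238]
 [-138  -23   46  366  238]
 [-131  -29   67  370  238]
 [-145  -21   47  363  239]
 [-133  -29   52  369  239]
 [-145  -25   48  364  240]]
```

move_arm(increments=[[[0,0,0],[-25,26,0],0.45],[[0,0,0],[-30,33,0],0.45],[[0,0,0],[-25,26,0],0.45],[[0,0,0],[-13,13,0],0.45],[[0,0,0],[-3,2,0],0.45],[[0,0,0],[0,0,0],0.45],[[0,0,0],[0,0,0],0.45]])

```text
time: 16.35
tool_pos: [0.5352, -0.053, 0.2266]
tcp_rot: [0.932, -2.999, -0.0]
wrist_force: [0.5, -0.9, -0.7]
grip_width: 0.0398
```

```bash
python3 -c "
from h import *
x=np.array([.5657,-.8246]);y=np.array([.8246,.5657]);o=np.array([593.2,-134.5])
p=o-99.5*x+1*y;print(p)
go(p[0],p[1],150,34.45-180-90)
d=cams.snapshot('scene');cv2.imwrite('pics/s13.png',cv2.resize(d['img'][130:290,250:430,::-1],None,fx=3.7,fy=3.7))
"
```

```text
[537.73745 -51.8866 ]
t 16.35 p [535.2 -53.  226.6] yaw 124.52 tilt 0.07 q [ 0.27  0.19 -0.38 -0.   -1.   -1.23] F [ 0.5 -0.9 -0.7] w 39.8
tool-z turn 0.001  shift before turn [-2.8 -0.5 76.6]  after turn [-2.8 -0.5 76.6]
```

View pics/s13.png

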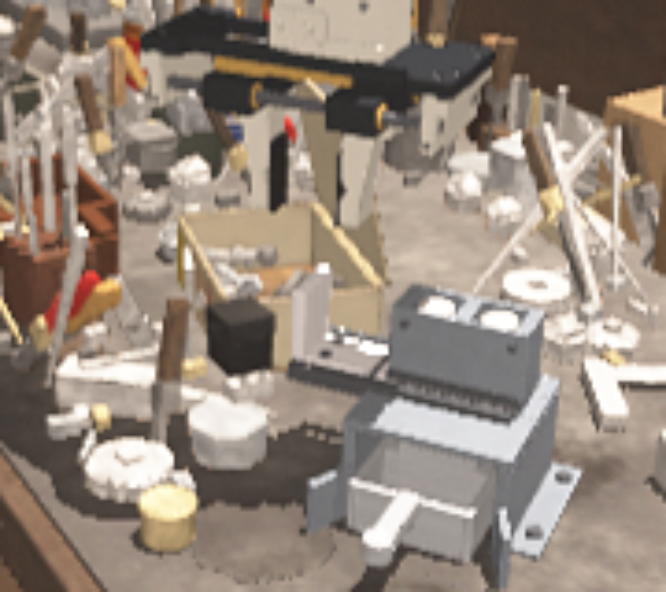

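move_arm(increments=[[[0,0,0],[-2,0,15],0.45],[[0,0,0],[0,0,17],0.45],[[0,0,0],[0,0,0],0.45]])

```text
time: 16.7
tool_pos: [0.5357, -0.0524, 0.1931]
tcp_rot: [0.929, -2.997, -0.001]
wrist_force: [-0.1, 0.1, -0.3]
grip_width: 0.0398
```

```bash
python3 -c "
from h import *
go(537.7,-51.9,150,34.45-180-90)
d=cams.snapshot('scene');cv2.imwrite('pics/s14.png',cv2.resize(d['img'][170:260,300:420,::-1],None,fx=6,fy=6))
"
```

```text
t 16.7 p [535.7 -52.4 193.1] yaw 124.43 tilt 0.23 q [ 0.27  0.23 -0.42 -0.   -0.93 -1.24] F [-0.1  0.1 -0.3] w 39.8
tool-z turn -0.0  shift before turn [-2.1 -0.8 43.1]  after turn [-2.1 -0.8 43.1]
```

View pics/s14.png

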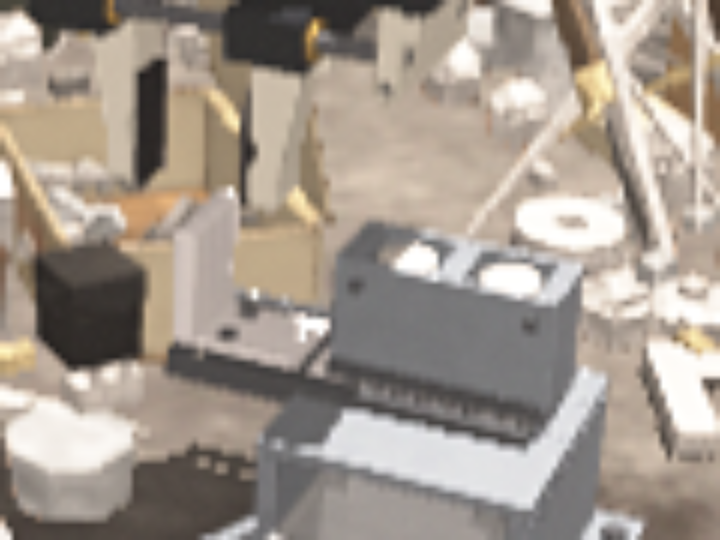

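move_arm(increments=[[[0,0,0],[0,0,12],0.45],[[0,0,0],[0,0,15],0.45],[[0,0,0],[0,0,10],0.45],[[0,0,0],[0,0,6],0.45],[[0,0,0],[0,0,0],0.45]])

```text
time: 17.25
tool_pos: [0.5369, -0.0515, 0.1514]
tcp_rot: [0.932, -2.999, -0.0]
wrist_force: [-0.1, -0.2, 0.8]
grip_width: 0.0395
```

```bash
python3 -c "
from h import *
go(537.7,-51.9,150,34.45-180-90)
d=cams.snapshot('scene');cv2.imwrite('pics/s15.png',cv2.resize(d['img'][170:260,300:420,::-1],None,fx=6,fy=6))
"
```

```text
t 17.25 p [536.9 -51.5 151.4] yaw 124.53 tilt 0.08 q [ 0.27  0.28 -0.47 -0.   -0.83 -1.24] F [-0.1 -0.2  0.8] w 39.5
tool-z turn 0.001  shift before turn [-0.4 -0.8  1.4]  after turn [-0.4 -0.8  1.4]
```

View pics/s15.png

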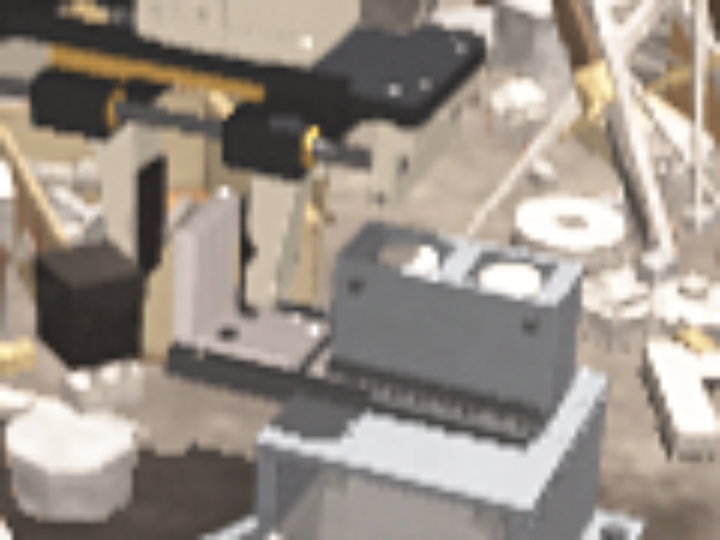

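Fingers straddle the flange. Close firmly.

move_arm(increments=[[[0,0,0],[0,0,0],0.0],[[0,0,0],[0,0,0],0.0],[[0,0,0],[0,0,0],0.0],[[0,0,0],[0,0,0],0.0],[[0,0,0],[0,0,0],0.0]], grip_force=50)

```text
time: 17.8
tool_pos: [0.5376, -0.0516, 0.1525]
tcp_rot: [-0.933, 2.999, -0.001]
wrist_force: [2.1, -2.5, -1.1]
grip_width: 0.0101
```

```bash
python3 -c "
from h import *
go(537.7,-51.9,150,34.45-180-90)
"
```

```text
t 17.8 p [537.6 -51.6 152.5] yaw 124.57 tilt 0.06 q [ 0.27  0.27 -0.47  0.   -0.83 -1.24] F [ 2.1 -2.5 -1.1] w 10.1
tool-z turn 0.002  shift before turn [ 0.1 -0.3  2.5]  after turn [ 0.1 -0.3  2.5]
```

move_arm(increments=[[[0,0,0],[0,2,0],0.0],[[0,0,0],[0,4,0],0.0],[[0,0,0],[0,4,0],0.0],[[0,0,0],[0,4,0],0.0],[[0,0,0],[0,4,0],0.0],[[0,0,0],[0,2,0],0.0]])

```text
time: 18.4
tool_pos: [0.5266, -0.0358, 0.1525]
tcp_rot: [-0.933, 2.999, -0.003]
wrist_force: [5.2, -10.2, -4.4]
grip_width: 0.0097
```

```bash
cat >> h.py <<'E'
def pull():
    s=sensors.read_state();p=np.array(s["tool_pos"])[:2]*1000-[537.6,-51.6];print("pulled",-(p@[.5657,-.8246]),"F",s["wrist_force"],"w",s["grip_width"])
E
python3 -c "
from h import *
pull()
d=cams.snapshot('scene');cv2.imwrite('pics/s16.png',cv2.resize(d['img'][170:270,290:420,::-1],None,fx=5.8,fy=5.8))
"
```

```text
pulled 19.262933938187512 F [  5.23277448 -10.2220307   -4.39352273] w 0.009731389864404217
```

View pics/s16.png

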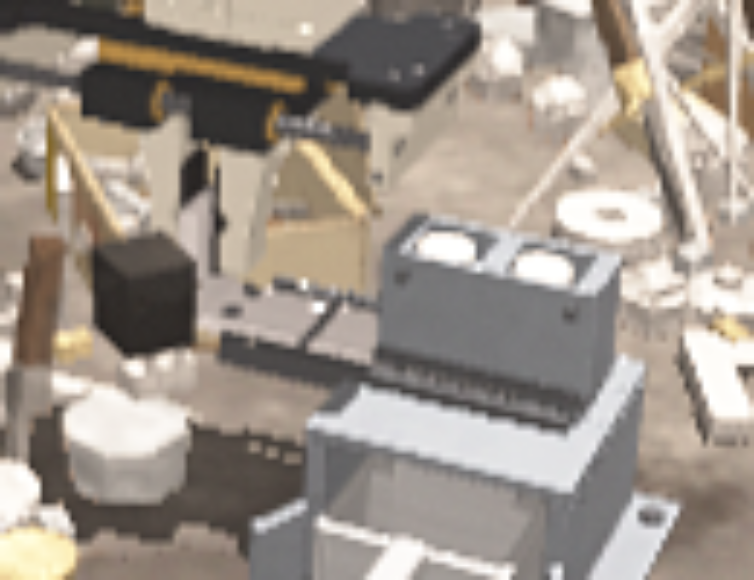

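move_arm(increments=[[[0,0,0],[0,4,0],0.0],[[0,0,0],[0,4,0],0.0],[[0,0,0],[0,4,0],0.0],[[0,0,0],[0,4,0],0.0],[[0,0,0],[0,1,0],0.0],[[0,0,0],[0,0,0],0.0]])

```text
time: 19.05
tool_pos: [0.5167, -0.0215, 0.1525]
tcp_rot: [-0.933, 2.999, -0.002]
wrist_force: [2.1, -6.5, -1.1]
grip_width: 0.01
```

```bash
python3 -c "
from h import *
pull()
d=cams.snapshot('scene');np.savez('s17.npz',**d);cv2.imwrite('pics/s17.png',cv2.resize(d['img'][185:255,300:400,::-1],None,fx=8,fy=8,interpolation=cv2.INTER_CUBIC))
d=cams.snapshot('top');cv2.imwrite('pics/t17.png',cv2.resize(d['img'][160:260,330:470,::-1],None,fx=5,fy=5))
"
```

```text
pulled 36.61474425014956 F [ 2.11192986 -6.45533516 -1.12081026] w 0.009960049262655906
```

View pics/s17.png

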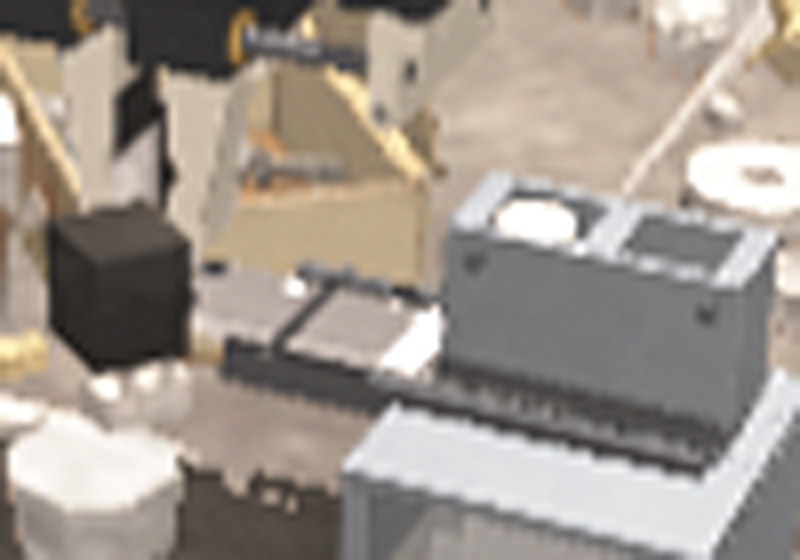

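View pics/t17.png

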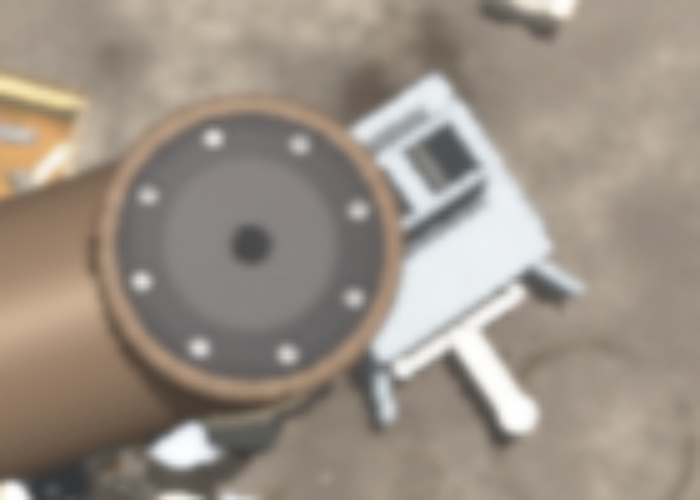

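```bash
python3 -c "
from h import *
x=np.array([.5657,-.8246]);y=np.array([.8246,.5657]);o=np.array([593.2,-134.5])
d=dict(np.load('s17.npz'))
for n,uv,z in (('ptr far',(333,285),.072),('ptr mid',(305,316),.071),('ptr near',(275,346),.071),('white far',(295,287),.072),('rail end near',(225,345),.072),('mag front-near top',(447,225),.12),('mag front-far top',(500,175),.12),('mag rear-near top',(745,262),.12)):
    p=plane(d,[(300+uv[0]/8-.45,185+uv[1]/8-.45)],z)[0,:2]*1000-o; print(n,(p@x).round(1),(p@y).round(1))
im=d['img'][205:240,325:358];cv2.imwrite('pics/z.png',cv2.resize(im[:,:,::-1],None,fx=18,fy=16,interpolation=0))
im=cv2.imread('pics/scene0.png')[215:240,325:358];cv2.imwrite('pics/z0.png',cv2.resize(im,None,fx=18,fy=16,interpolation=0))
"
```

```text
ptr far -85.4 19.5
ptr mid -85.7 -0.2
ptr near -86.0 -20.7
white far -94.8 13.1
rail end near -98.2 -28.4
mag front-near top -36.9 -18.3
mag front-far top -35.1 18.0
mag rear-near top 42.1 -1.9
```

View pics/z.png

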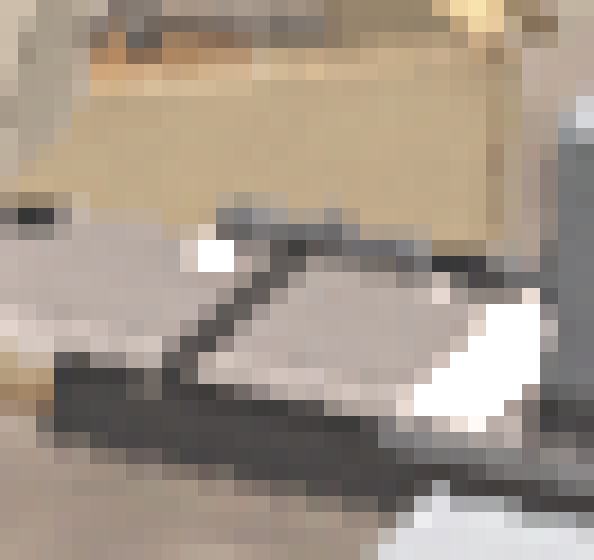

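View pics/z0.png

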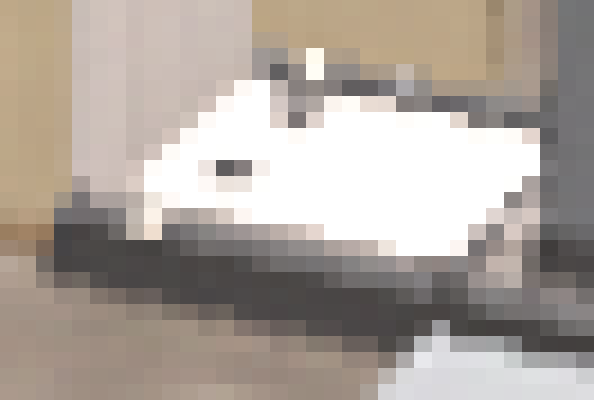

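```bash
python3 -c "
from h import *
x=np.array([.5657,-.8246]);y=np.array([.8246,.5657]);o=np.array([593.2,-134.5])
d=dict(np.load('s17.npz'))
for n,uv in (('mark far',(342,219)),('mark near',(332.5,228.5)),('ptr near',(334.5,227.7)),('ptr far',(341.,219.8)),('ptr mid',(337.5,224))):
    p=plane(d,[uv],.072)[0,:2]*1000-o; print(n,(p@x).round(1),(p@y).round(1))
"
```

```text
mark far -86.0 25.9
mark near -86.8 -26.8
ptr near -84.3 -21.3
ptr far -86.5 21.0
ptr mid -85.4 -1.9
```

move_arm(increments=[[[0,0,0],[0,1,0],0.0],[[0,0,0],[0,1,0],0.0],[[0,0,0],[0,0,0],0.0],[[0,0,0],[0,0,0],0.2],[[0,0,0],[0,0,0],0.4],[[0,0,0],[0,0,0],0.4]])

```text
time: 19.75
tool_pos: [0.515, -0.0191, 0.1522]
tcp_rot: [-0.933, 3.0, 0.0]
wrist_force: [-0.2, 0.6, -0.2]
grip_width: 0.0283
```

```bash
python3 -c "
from h import *
pull()
d=cams.snapshot('scene');cv2.imwrite('pics/s18.png',cv2.resize(d['img'][185:255,300:400,::-1],None,fx=8,fy=8,interpolation=cv2.INTER_CUBIC))
"
```

```text
pulled 39.605910882259984 F [-0.24960842  0.58537614 -0.21209108] w 0.028348536392460585
```

View pics/s18.png

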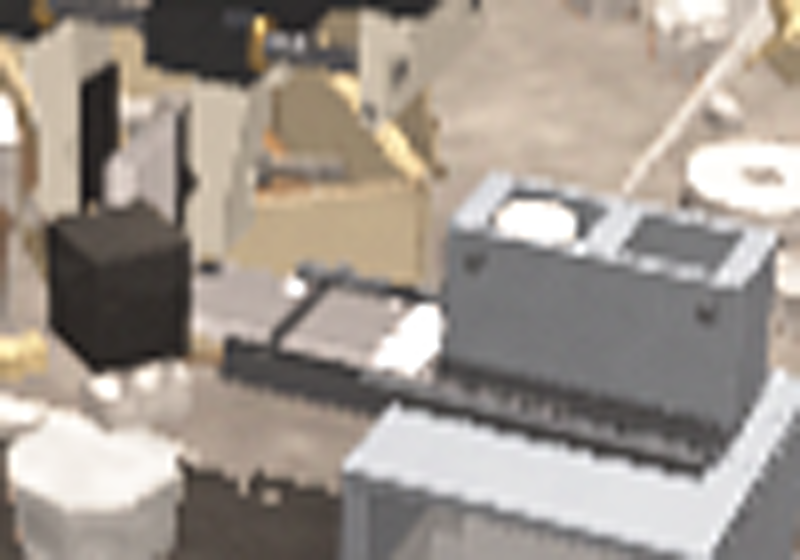

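move_arm(increments=[[[0,0,0],[0,0,-10],0.45],[[0,0,0],[0,0,-20],0.45],[[0,0,0],[0,0,-40],0.45],[[0,0,0],[0,0,-40],0.45],[[0,0,0],[25,20,-30],0.45],[[0,0,0],[40,40,0],0.45],[[0,0,0],[40,40,0],0.45],[[0,0,0],[40,40,0],0.45],[[0,0,0],[25,40,0],0.45],[[0,0,0],[0,0,0],0.45]])

```text
time: 20.8
tool_pos: [0.2898, 0.0305, 0.2935]
tcp_rot: [-0.945, 2.99, 0.007]
wrist_force: [1.3, -0.4, 1.5]
grip_width: 0.0396
```

```bash
python3 -c "
from h import *
go(400,0,250,34.45-180-90)
d=cams.snapshot('scene');np.savez('s19.npz',**d);cv2.imwrite('pics/s19.png',cv2.resize(d['img'][170:290,280:440,::-1],None,fx=5,fy=5,interpolation=cv2.INTER_CUBIC))
d=cams.snapshot('top');np.savez('t19.npz',**d);cv2.imwrite('pics/t19.png',cv2.resize(d['img'][160:280,330:480,::-1],None,fx=5,fy=5,interpolation=cv2.INTER_CUBIC))
"
```

```text
t 20.8 p [289.8  30.5 293.5] yaw 125.08 tilt 0.42 q [ 0.82 -0.37 -0.71 -0.   -1.23 -1.78] F [ 1.3 -0.4  1.5] w 39.6
tool-z turn 0.011  shift before turn [-72.3 -88.4  43.7]  after turn [-73.3 -87.6  43.7]
```

View pics/s19.png

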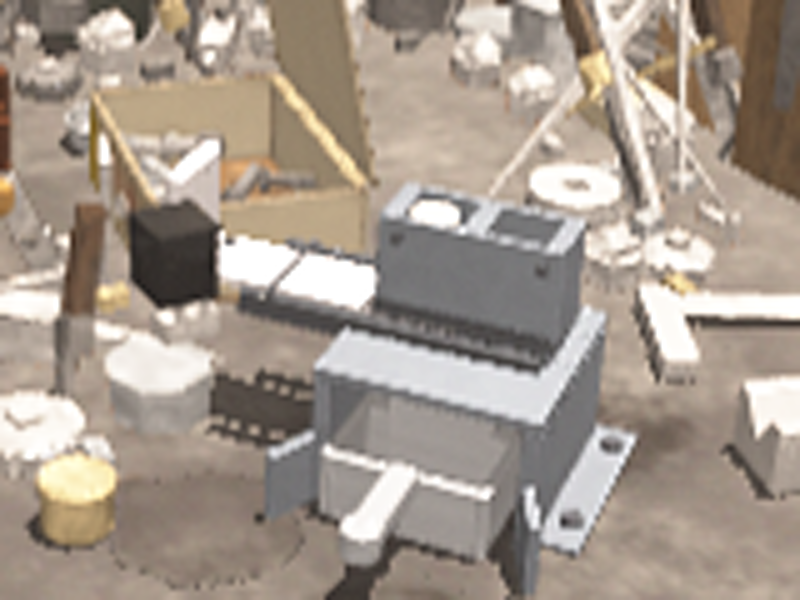

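View pics/t19.png

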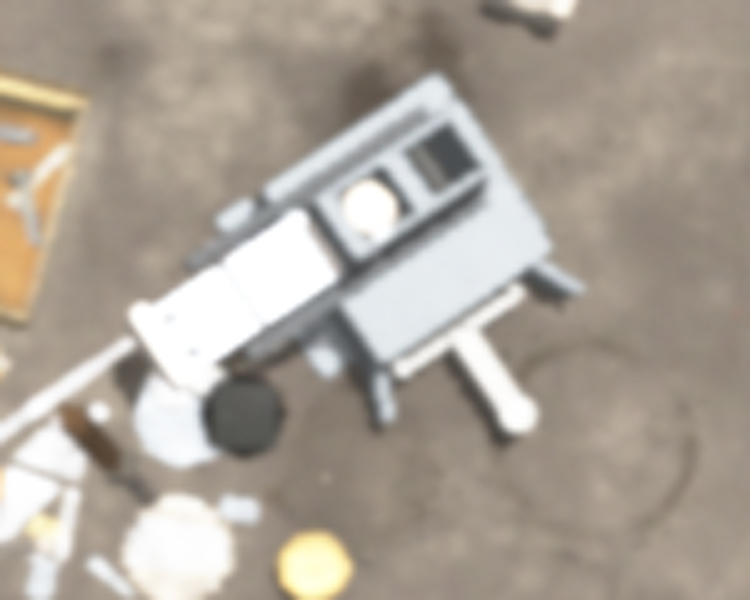

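```bash
python3 -c "
from h import *
x=np.array([.5657,-.8246]);y=np.array([.8246,.5657]);o=np.array([593.2,-134.5])
one=np.ones((400,640),bool)
for f in('top0','t19'):
  d=dict(np.load(f+'.npz'));C=cloud(d);q=C[...,:2]*1000-o;X=q@x;Y=q@y
  # flange top depth cluster
  m=(X<-80)&(X>-165)&(abs(Y)<26)&(C[...,2]>.105)&(C[...,2]<.135)
  v,u=np.nonzero(m);P=plane(d,np.c_[u,v],.118)[:,:2]*1000-o;print(f,m.sum(),'flange',np.median(P@x).round(1),np.mean(P@x).round(1),np.ptp(P@x).round(1),np.median(P@y).round(1))
  for n,b in(('tin',(385,262,402,282)),):
    k=(C[b[1]:b[3],b[0]:b[2],2]>.012);vv,uu=np.nonzero(k);print(n,plane(d,[(uu.mean()+b[0],vv.mean()+b[1])],.026)[0].round(4))
d=dict(np.load('t19.npz'))
for n,uv,z in(('knob end',(517,418),.029),('back wall mid outer',(462,333),.032),('back L',(400,372),.032),('back R',(522,292),.032)):
  p=plane(d,[(330+uv[0]/5-.4,160+uv[1]/5-.4)],z)[0,:2]*1000-o;print(n,(p@x).round(1),(p@y).round(1))
C=cloud(dict(np.load('s19.npz')));q=C[...,:2]*1000-o;X=q@x;Y=q@y;Z=C[...,2]
m=(abs(X)<30)&(Y<20)&(Y>-75)&(Z>.003)&(Z<.06);print('in tunnel pts',m.sum(),np.c_[X[m],Y[m],Z[m]*1000][::25].round())
im=d['img'][195:245,350:405];cv2.imwrite('pics/z2.png',cv2.resize(im[:,:,::-1],None,fx=13,fy=11,interpolation=0))
im=np.load('s19.npz')['img'][205:240,325:358];cv2.imwrite('pics/z3.png',cv2.resize(im[:,:,::-1],None,fx=18,fy=16,interpolation=0))
"
```

```text
top0 83 flange -100.2 -100.2 10.6 -0.0
tin [ 0.4118 -0.1034  0.026 ]
t19 82 flange -139.6 -139.5 10.5 -1.3
tin [ 0.4119 -0.1034  0.026 ]
knob end -2.2 -126.2
back wall mid outer -1.6 -75.7
back L -38.9 -74.8
back R 35.5 -75.1
in tunnel pts 365 [[-22. -63.  59.]
 [-16. -33.  34.]
 [  7. -32.  37.]
 [ 21. -32.  39.]
 [ 25. -31.  37.]
 [ 26. -26.  31.]
 [ 20. -36.  33.]
 [ 17. -32.  27.]
 [ 15. -33.  24.]
 [ 14. -34.  22.]
 [ 10. -36.  20.]
 [  2. -33.  13.]
 [  7. -32.  11.]
 [ 25. -33.  15.]
 [ 26. -34.  10.]]
```

View pics/z3.png

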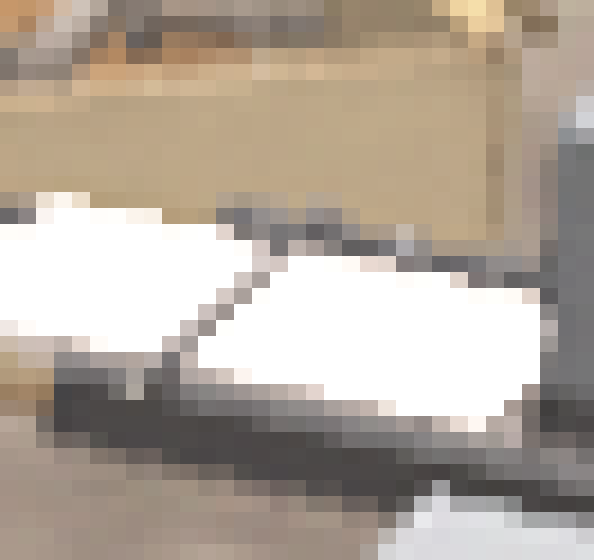

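View pics/z2.png

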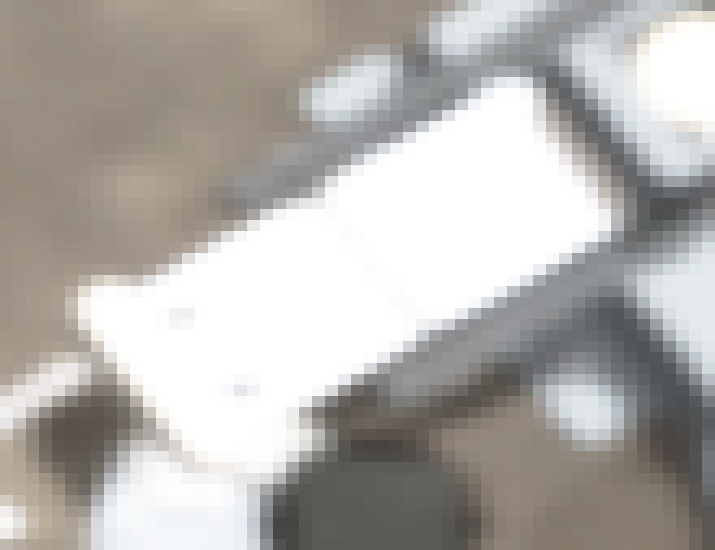

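```bash
python3 -c "
from h import *
x=np.array([.5657,-.8246]);y=np.array([.8246,.5657]);o=np.array([593.2,-134.5])
d=dict(np.load('t19.npz'));C=cloud(d);q=C[...,:2]*1000-o;X=q@x;Y=q@y;Z=C[...,2]*1000
for n,p in(('rear',o+19*x),('front',o-19*x)):
  u,v=proj(d,[p[0]/1000,p[1]/1000,.12])[0];u,v=int(round(u)),int(round(v));print(n,u,v);print(np.stack([X,Y,Z],-1)[v-5:v+6:2,u-5:u+6:2].round().astype(int).tolist() if n=='rear' else Z[v-3:v+4,u-3:u+4].round().astype(int))
cv2.imwrite('pics/z4.png',cv2.resize(d['img'][175:215,395:440,::-1],None,fx=14,fy=14,interpolation=0))
"
```

```text
rear 418 192
[[[16, 16, 119], [28, 15, 84], [39, 13, 56], [35, 9, 91], [35, 6, 106], [36, 3, 119]], [[33, 15, 33], [45, 13, -1], [44, 10, 20], [34, 5, 81], [34, 2, 99], [34, -1, 115]], [[32, 11, 26], [33, 8, 37], [45, 6, 5], [44, 3, 25], [35, -1, 83], [34, -5, 106]], [[33, 7, 8], [31, 4, 33], [36, 1, 32], [46, -1, 5], [44, -5, 33], [35, -8, 88]], [[5, 0, 121], [32, 0, 17], [32, -3, 37], [45, -5, -4], [44, -9, 19], [35, -12, 77]], [[2, -4, 122], [8, -6, 114], [32, -7, 23], [34, -10, 33], [19, -14, 116], [22, -17, 122]]]
front 405 201
[[117 113 118 112 116 113  95]
 [115 117 117 117 113 115  84]
 [119 115 114 112 115 116 114]
 [115 118 114 113 118 120 114]
 [120 114 113 119 120 117 115]
 [115 116 118 121 119 120 120]
 [116 120 120 116 114 119  73]]
```

View pics/z4.png

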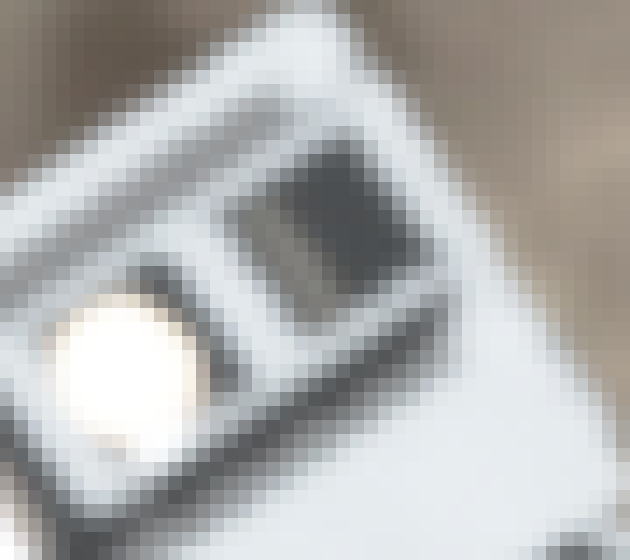

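move_arm(increments=[[[0,0,0],[0,0,0],0.45],[[0,0,0],[0,0,0],0.45],[[0,0,0],[0,0,0],0.45]])

```text
time: 21.2
tool_pos: [0.294, 0.0281, 0.2919]
tcp_rot: [0.927, -3.0, 0.002]
wrist_force: [-0.1, 0.1, 0.2]
grip_width: 0.0393
```

```bash
python3 -c "
from h import *
s=sensors.read_state();print(s['time'],np.abs(s['qvel']).max(),s['wrist_force'])
print(robot.sign_off())"
```

```text
21.2 0.00416670066104843 [-0.06879182  0.11308884  0.1669425 ]
the job is handed in; nothing more can be done
None
```

The tray is home in the tunnel, the gate is out at about the 40 mm mark, and the rear stub has dropped. I handed the job in at 21.2 s of the 72 s allowed. No verdict was reported.

I lifted the tray out by its divider, set it down at the mouth, then pushed it in by the tongue until the back stop pushed back (about 20 N). I pulled the gate at roughly 11 N, let go and moved the arm clear.

**Last checks:**
- **Tray:** its back wall reads y ≈ −75 mm, so the divider is at about −27 mm and x ≈ −2 mm. The tray stopped about 4 mm beyond where I had put the back stop, so my dispenser origin looks a few mm off in y.
- **Gate:** the flange moved 39.4 mm in the top view. The pointer is level with the white lines to about 1 mm, so I put the gate at 39–41 mm.
- **Front stub:** still standing in its pocket, top at about 117 mm.
- **Rear stub:** its pocket is empty and I could see through it to the tray's wall. I did not see the stub itself lying in the front compartment, because the roof hides it.
- **Bystanders:** I re-measured only the tin, which had not moved. The vee block and dish were not re-measured, but the arm never came near them.

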